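# Load the vial carrier, press the caps home and lock it

### The job

Pack the sample vials for transport: turn the carrier's turnbutton crosswise to clear the pockets, take the vials that hang on the drying stand up off their forks, fetch any that stands on the desk too, and stand each one upright in a pocket of its own in the carrier. Press every vial's cap fully home, and when all are loaded and capped turn the turnbutton back along the row so that it lies over the caps. Leave the other things on the desk where they are.

Things in the scene. Friction and masses are not known exactly. Their poses are not given: they have to be found in the camera images.
- carrier: vial carrier, fixed: grey tray 232 x 46 mm with a row of four pockets along its y axis, on a 246 x 70 mm base plate; a 16 mm post in the middle bears the turnbutton. Origin: centre of underside, z up. Pocket centres at x = 0, y = -93, -41, 41, 93 mm; each 38 mm square inside, floor 6 mm and rim 48 mm above the desk, walls between neighbours 14 mm
- pocket_1 (a point): centre of the floor of pocket 1 of the carrier (axes as the carrier's)
- pocket_2 (a point): centre of the floor of pocket 2 of the carrier (axes as the carrier's)
- pocket_3 (a point): centre of the floor of pocket 3 of the carrier (axes as the carrier's)
- pocket_4 (a point): centre of the floor of pocket 4 of the carrier (axes as the carrier's)
- turnbutton (a joint): angle of the turnbutton, a steel bar 216 x 16 x 10 mm pivoted at its middle on the carrier's post; underside 106 mm above the desk, 3 mm over the caps of loaded vials when home (a raised cap blocks it). 0: along the row (carrier y), closed. 1.57: across it (carrier x), open. Closes clockwise from above; stops at both ends; stays where left (0.15 N m). Starts nearly closed
- turnbutton_fin (a point): top of the black fin on the turnbutton, 130 mm above the desk, 88 mm from the pivot; the fin is 12 mm thick, 30 mm long along the bar, 14 mm high above the bar. It lies on the carrier's +y side when the bar is closed, and on its -x side (nearer the robot) when open
- stand: drying stand, fixed: three forks pointing along its -x (to the robot). Origin: on the desk under the middle fork place; fork places at x = 0, y = -80, 0, 80 mm. A fork is two 6 mm prongs 34 mm apart inside, top 90 mm above the desk, tips at x = -34 mm turned up to 99 mm, on a crossbar at x = 66 mm, 93 mm high. A vial lifts straight up out of it, or over the tips and out to -x
- vial_1: white sample vial, black push-on cap (may be absent). Origin: centre of underside; z up. Body 30 mm dia, 60 tall; collar 45 mm dia, 60-65 mm up; then neck 22 mm dia and cap 32 mm dia, 30 tall, its lower edge 67 mm up when home. 170-300 g, most of it in a 14 mm steel foot. Can be lifted by the cap, which cannot come off. Starts hanging by the collar in a stand fork, underside 30 mm over the desk.
- vial_1_cap (a joint): how far the cap of vial_1 stands up from home, in m: 0 = pressed fully home, 0.010 = fully raised (its stop). A tight push fit: it needs about 6 N to move and stays where it is left
- vial_1_cap_top (a point): centre of the top face of the cap of vial_1, 97 mm above the vial's underside when home
- vial_2: white sample vial, black push-on cap (may be absent). Origin: centre of underside; z up. Body 30 mm dia, 60 tall; collar 45 mm dia, 60-65 mm up; then neck 22 mm dia and cap 32 mm dia, 30 tall, its lower edge 67 mm up when home. 170-300 g, most of it in a 14 mm steel foot. Can be lifted by the cap, which cannot come off. Starts hanging by the collar in a stand fork, underside 30 mm over the desk.
- vial_2_cap (a joint): how far the cap of vial_2 stands up from home, in m: 0 = pressed fully home, 0.010 = fully raised (its stop). A tight push fit: it needs about 6 N to move and stays where it is left
- vial_2_cap_top (a point): centre of the top face of the cap of vial_2, 97 mm above the vial's underside when home
- vial_3: white sample vial, black push-on cap (may be absent). Origin: centre of underside; z up. Body 30 mm dia, 60 tall; collar 45 mm dia, 60-65 mm up; then neck 22 mm dia and cap 32 mm dia, 30 tall, its lower edge 67 mm up when home. 170-300 g, most of it in a 14 mm steel foot. Can be lifted by the cap, which cannot come off. Starts hanging by the collar in a stand fork, underside 30 mm over the desk.
- vial_3_cap (a joint): how far the cap of vial_3 stands up from home, in m: 0 = pressed fully home, 0.010 = fully raised (its stop). A tight push fit: it needs about 6 N to move and stays where it is left
- vial_3_cap_top (a point): centre of the top face of the cap of vial_3, 97 mm above the vial's underside when home
- vial_4: white sample vial, black push-on cap (may be absent). Origin: centre of underside; z up. Body 30 mm dia, 60 tall; collar 45 mm dia, 60-65 mm up; then neck 22 mm dia and cap 32 mm dia, 30 tall, its lower edge 67 mm up when home. 170-300 g, most of it in a 14 mm steel foot. Can be lifted by the cap, which cannot come off. Starts standing on the desk, left of the carrier.
- vial_4_cap (a joint): how far the cap of vial_4 stands up from home, in m: 0 = pressed fully home, 0.010 = fully raised (its stop). A tight push fit: it needs about 6 N to move and stays where it is left
- vial_4_cap_top (a point): centre of the top face of the cap of vial_4, 97 mm above the vial's underside when home
- check_weight: bystander: brass check weight with knob, 38 mm in diameter, 60 mm tall; origin at the centre of its underside
- tape_roll: bystander: roll of tape lying flat, 96 mm in diameter, 25 mm high; origin at the centre of its underside
- micrometer: bystander: micrometer lying flat, 47 x 136 x 16 mm; origin at the centre of its underside

How it is judged:
By the outcome, as a careful person would: the job done as asked, in the order asked, and still so for the second after the job is handed in, with the robot touching nothing.
Of vial_1, vial_2, vial_3, vial_4 only 3 to 4 are there at a start; the rules pass over those that are not, and their reading is None.
At some moment in a run one of vial_4 may be knocked a few centimetres aside while the robot is not near it.
Once in a run the grip may slacken for a moment while it holds something.
It also fails if it takes over 210 s, if anything falls off the work surface, if the arm or the gripper's body presses on something with over 40 N, if the wrist force passes 120 N, or if a joint passes its speed limit or range.

### The arm

A 6-joint arm with a two-finger parallel gripper is mounted at the origin on a cart in front of the work surface, level with it; the furniture and walls round the work are solid. World frame = base frame: x ahead of the robot, y to its left, z up, the work surface at z = 0. Lengths are in m, angles in rad, forces in N, time in s.
With the tool pointing down it reaches from about 0.3 to 0.75 m from the base axis. Payload 8.5 kg.
Tool frame: the origin (TCP) lies midway between the tips of the shut fingers; the grasp point (between the pads) lies 19 mm behind it; y points along the fingers, x is the direction in which the jaws open and shut, and the axes are right-handed (so a half turn about y gives the same grasp; the last joint's range is limited). The gripper opens to 88 mm and grips with 3 to 60 N. Pads are 18 mm wide; open, the fingers measure 123 mm over their backs; the gripper's body (75 mm by 187 mm) begins 45 mm behind the grasp point.
Start: joints at [0.982, 0.381, 1.297, -0, 1.464, -0.215], TCP at [0.201, 0.512, 0.239] pointing down, gripper open.
Joint ranges: [-3.11, 3.11], [-0.89, 2.33], [0.22, 2.48], [-1.42, 4.56], [0.17, 2.85], [-2.88, 2.88]. Speed limits (rad/s): [2.39, 2.39, 3.14, 3.14, 3.14, 3.14].

### API

Orientations are given as a rotation vector (axis times angle).
In Python, from bench import arm gives the robot as it stands.
- The arm moves only by the shell command python3 -m inch 'ROWS' [FORCE]. ROWS is JSON, a list of rows, each an object of numbers: "x", "y", "z": the shift along the tool's x, y, z in cm; "rx", "ry", "rz": the turn, a rotation vector about the tool's x, y, z in degrees; "fingers": the finger opening in cm, from 0 to 8.81. A call has 1 to 10 rows; each row shifts and turns the commanded pose from where the row before left it, along the tool's axes as they then stand; what a row does not reach is not made up. A row lasts 1/10 s, in which the tool goes at most 50 mm and 8.59 degrees, less where a joint would pass 70% of its speed; a pose out of reach is approached as far as the arm can. A call is refused whole if a number of a shift passes 5 or a number of a turn 8.59, either way. A call with a gripper value outside its range is refused whole. The fingers move at their own pace and stop on an object; FORCE is the grip in N (left out, the last holds). Time passes only in rows, so rows that do not move let the fingers close. It gives the time, the measured TCP pose, the force and the opening at its end, in the units of the state.
- arm.get_obs(): the state, without advancing time (a new reading comes with each control period).
- arm.get_image(name): name is "scene" or "top" or "wrist"; returns the picture (480x640x3 uint8, red, green, blue); there is no depth.
- arm.camera_model(name): a dict with "camera_matrix" (3x3 intrinsics, pixels), "view" (4x4, takes a point from world to camera coordinates); the wrist camera has in their place "T_tool_cam" (4x4, takes a point from camera to tool coordinates, whose origin is the TCP and whose axes are the tool frame's). Camera axes: x right, y down, z forward; pixel columns grow to the right and rows downward; lengths in m; the calibration is good to about 2 mm. A picture is of the moment at which its call begins: read the wrist's pose just before it. camera_model takes no time and is no camera call.
- arm.hand_in(): hands the job in, once; it reports no verdict.
The state is a dict: "clock": time; "joint_pos": joint angles; "dq": joint speeds; "joint_torque": joint torques, N m; "ee_pos": TCP position; "tcp_rot": TCP orientation; "contact_force": force on the tool from outside, world axes, zero at the start; "torque": the same for the moment, N m; "opening": opening from 0.0 (shut) to 1.0 (fully open).
Only numpy, scipy, OpenCV 4.12 (cv2) and the standard library are available. Lean on these libraries where they do the work, as an engineer would, in place of code of your own. Each camera call takes 0.05 s, during which the arm holds its last target.

## Working session

There is one attempt and no reset: what is moved stays moved. The work goes in short steps, Python scripts to look and compute and a shell command to move; the robot and the scene stay as the last step left them, time stands still between calls to the robot, and variables do not carry over. Pictures are saved under pics/ and viewed, and the job is handed in when it is done.

```bash
ls; mkdir -p pics
python3 - <<'E'
from bench import arm
import cv2
print(arm.get_obs())
for n in ["scene","top","wrist"]:
    cv2.imwrite(f"pics/{n}0.png",arm.get_image(n)[:,:,::-1])
    print(n,arm.camera_model(n))
E
```

```text
pics
{'clock': 0.0, 'joint_pos': array([ 9.81701588e-01,  3.81197955e-01,  1.29826744e+00, -4.05593648e-05,
        1.46358135e+00, -2.15321894e-01]), 'dq': array([-0.0006144 , -0.00071336, -0.00023369, -0.00107282,  0.00095834,
       -0.00227858]), 'joint_torque': array([ 6.71638054e-05, -4.37914181e+01, -2.24564552e+01,  7.14328699e-02,
        3.51474225e-02, -1.31045613e-04]), 'ee_pos': array([0.20068385, 0.51177628, 0.23813446]), 'tcp_rot': array([-1.36375127, -0.92859309,  0.93079359]), 'contact_force': array([ 0.50965038, -0.38594153,  0.66080732]), 'torque': array([ 0.00871625,  0.00334202, -0.05468962]), 'opening': 1.002356413947811}
scene {'camera_matrix': array([[437.9162453 ,   0.        , 319.49925558],
       [  0.        , 437.9162453 , 231.34185553],
       [  0.        ,   0.        ,   1.        ]]), 'view': array([[ 0.65814582, -0.75264406, -0.01926126, -0.05487863],
       [-0.51019353, -0.42703069, -0.746557  ,  0.45389663],
       [ 0.55366655,  0.50117034, -0.66504259,  0.47433832],
       [ 0.        ,  0.        ,  0.        ,  1.        ]])}
top {'camera_ma
[... 250 characters left out ...]
, -0.01907003, -0.04176749,  0.4869693 ],
       [ 0.04200484, -0.01221959, -0.99904268,  1.10328631],
       [ 0.        ,  0.        ,  0.        ,  1.        ]])}
wrist {'camera_matrix': array([[344.76978685,   0.        , 324.61177299],
       [  0.        , 344.76978685, 240.03855281],
       [  0.        ,   0.        ,   1.        ]]), 'T_tool_cam': array([[ 9.99999461e-01,  1.00664563e-03, -2.55324878e-04,
        -1.42672349e-03],
       [ 5.57142481e-04, -3.12530159e-01,  9.49907674e-01,
        -1.45754967e-01],
       [ 8.76423685e-04, -9.49907304e-01, -3.12530552e-01,
         8.07537944e-02],
       [ 0.00000000e+00,  0.00000000e+00,  0.00000000e+00,
         1.00000000e+00]])}
```

View pics/scene0.png

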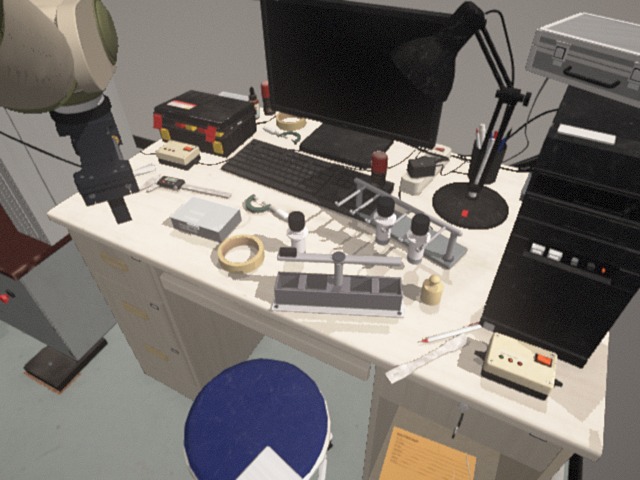

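View pics/top0.png

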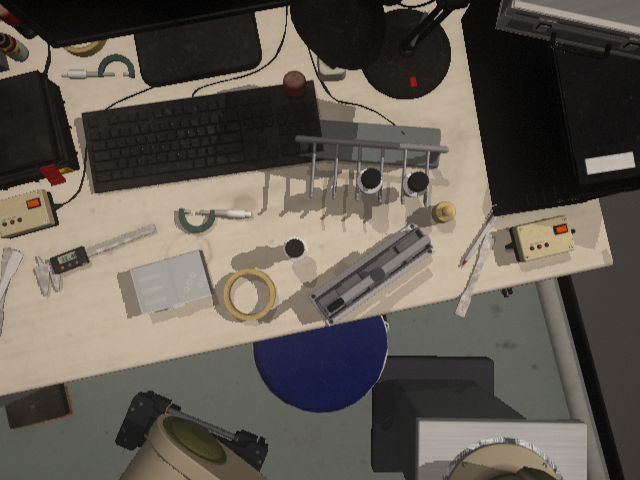

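View pics/wrist0.png

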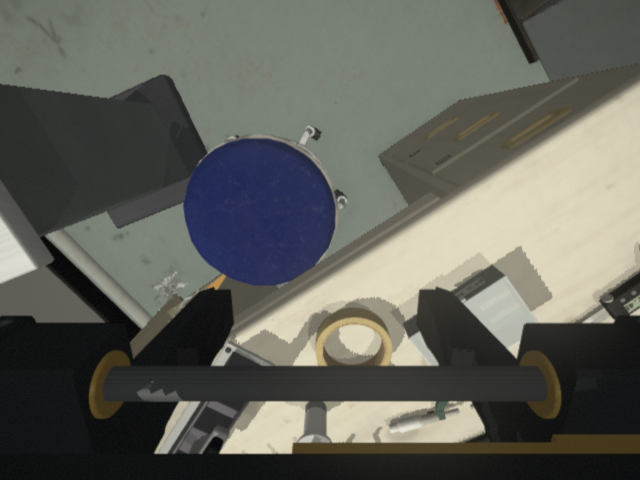

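```bash
cat > h.py <<'E'
import numpy as np, cv2
from bench import arm
from scipy.spatial.transform import Rotation as R
def cam(n,obs=None):
    m=arm.camera_model(n); K=m["camera_matrix"]
    if n=="wrist":
        T=np.eye(4);T[:3,:3]=R.from_rotvec(obs["tcp_rot"]).as_matrix();T[:3,3]=obs["ee_pos"]
        V=np.linalg.inv(T@m["T_tool_cam"])
    else: V=m["view"]
    return K,V
def ray(n,uv,obs=None):
    K,V=cam(n,obs); d=V[:3,:3].T@np.linalg.solve(K,[uv[0],uv[1],1.]); c=-V[:3,:3].T@V[:3,3]
    return c,d/np.linalg.norm(d)
def onz(n,uv,z,obs=None):
    c,d=ray(n,uv,obs); return c+d*(z-c[2])/d[2]
def proj(n,p,obs=None):
    K,V=cam(n,obs); q=V[:3,:3]@np.asarray(p)+V[:3,3]; q=K@q; return q[:2]/q[2]
def tri(a,b):
    A=np.zeros((3,3));B=np.zeros(3);L=[]
    for c,d in (a,b):
        P=np.eye(3)-np.outer(d,d);A+=P;B+=P@c
    x=np.linalg.solve(A,B); return x,[np.linalg.norm((np.eye(3)-np.outer(d,d))@(x-c)) for c,d in (a,b)]
E
python3 - <<'E'
import cv2
t=cv2.imread("pics/top0.png")
cv2.imwrite("pics/t1.png",cv2.resize(t[120:340,220:480],None,fx=3,fy=3,interpolation=cv2.INTER_CUBIC)[:600])
s=cv2.imread("pics/scene0.png")
cv2.imwrite("pics/s1.png",cv2.resize(s[150:330,250:480],None,fx=3.3,fy=3.3,interpolation=cv2.INTER_CUBIC))
E
```

```text
(no output)
```

View pics/t1.png

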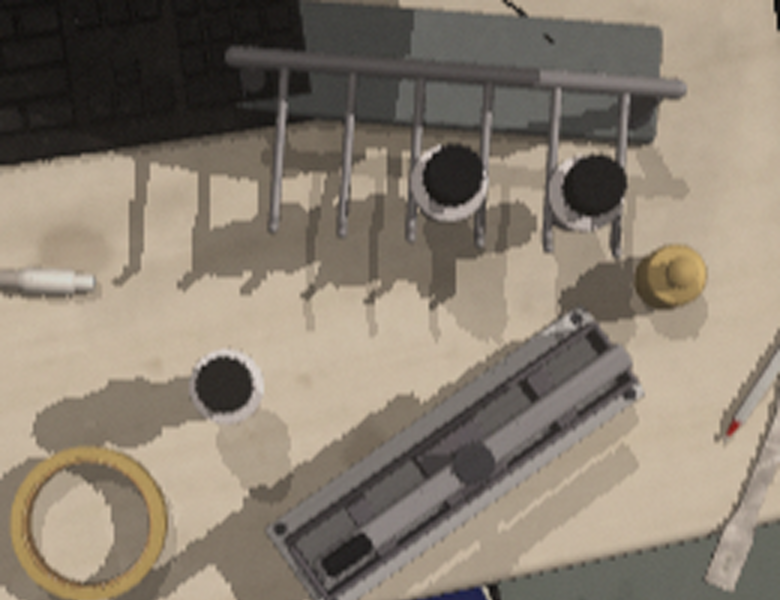

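View pics/s1.png

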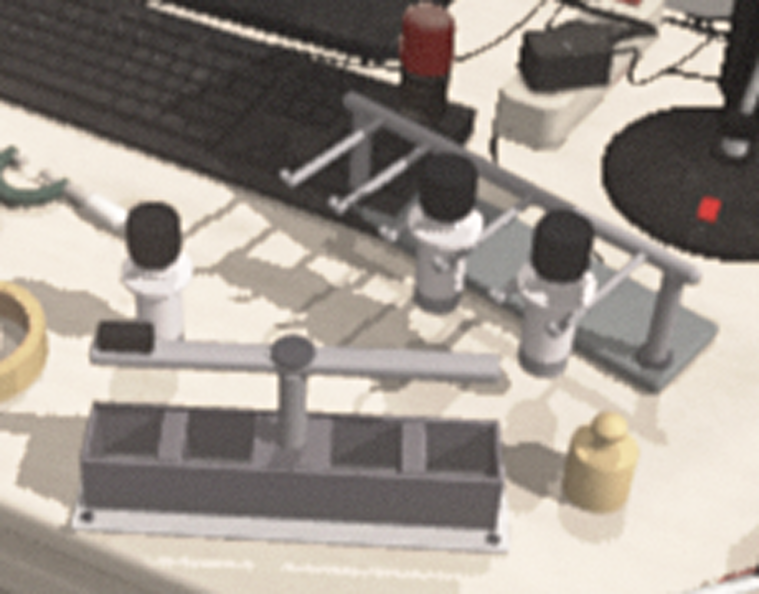

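```bash
cat > m.py <<'E'
from h import *
t=cv2.imread("pics/top0.png");s=cv2.imread("pics/scene0.png")
def dark(im,x0,y0,x1,y1,th=60):
    m=(im[y0:y1,x0:x1].max(2)<th).astype(np.uint8)
    n,l,st,c=cv2.connectedComponentsWithStats(m)
    for i in range(1,n):
        if st[i,4]>40: print("   ",c[i]+[x0,y0],st[i]+[x0,y0,0,0,0])
print("v4");dark(t,278,232,312,266);dark(s,283,205,310,232)
print("A");dark(t,358,162,385,197);dark(s,373,195,398,220)
print("B");dark(t,403,167,432,197);dark(s,408,212,432,238)
print("fin");dark(t,322,292,350,318);dark(s,276,245,300,262)
E
python3 m.py
python3 - <<'E'
from h import *
P={k:onz("top",(np.array(v)/3+[220,120]),0.003) for k,v in dict(h1=(577,318),h2=(632,395),h3=(280,527)).items()}
print(P)
print("post",onz("top",(378,274.3),.12), tri(ray("top",(378,274.3)),ray("scene",(250+293/3.3,150+352/3.3))))
# prong tips
for u in [(274,228),(343,233),(411,237),(481,243),(548,248),(617,254)]:
    print(onz("top",np.array(u)/3+[220,120],.096).round(4))
for u in [(285,68),(352,73),(419,78),(489,82),(556,86),(627,90),(232,56),(680,89)]:
    print('bar',onz("top",np.array(u)/3+[220,120],.096).round(4))
E
```

```text
v4
    [294.19277108 247.91164659] [286 239  18  18 249]
A
    [370.58917197 177.94904459] [361 168  20  21 314]
    [383.60689655 206.08965517] [373 197  21  20 290]
B
    [417.58950617 181.52777778] [407 172  22  20 324]
    [419.12834225 227.03743316] [412 215  17  20 187]
fin
    [335.15079365 304.57936508] [327 298  17  14 126]
{'h1': array([0.51432276, 0.17529953, 0.003     ]), 'h2': array([0.46639076, 0.13998522, 0.003     ]), 'h3': array([0.3795133 , 0.36008143, 0.003     ])}
post [0.42311538 0.25114558 0.12      ] (array([0.42334129, 0.25051914, 0.11672594]), [np.float64(0.0003871624934677519), np.float64(0.00038716249346776207)])
[0.5564 0.3664 0.096 ]
[0.5543 0.3265 0.096 ]
[0.5527 0.2871 0.096 ]
[0.55   0.2465 0.096 ]
[0.5479 0.2076 0.096 ]
[0.5452 0.1675 0.096 ]
bar [0.6497 0.3619 0.096 ]
bar [0.6476 0.3229 0.096 ]
bar [0.6455 0.2839 0.096 ]
bar [0.644  0.2432 0.096 ]
bar [0.6425 0.2042 0.096 ]
bar [0.6411 0.1628 0.096 ]
bar [0.6561 0.3928 0.096 ]
bar [0.6423 0.1319 0.096 ]
```

Run:
```python
from h import *
o=arm.get_obs(); M=R.from_rotvec(o["tcp_rot"]).as_matrix(); print(M.round(3))
for n in("top","scene"): print(n,ray(n,(320,240))[0])
C=np.array([.423,.2505]);yx=np.array([-.589,.808])
print("v4",onz("top",(294.2,247.9),.097),tri(ray("top",(294.2,247.9)),ray("scene",(250+154/3.3,150+212/3.3))))
print("A",onz("top",(370.6,177.95),.127),"B",onz("top",(417.6,181.5),.127))
f=onz("top",(335.2,304.6),.130)[:2];d=f-C;print("fin",f,np.linalg.norm(d),np.degrees(np.arctan2(-d[0],d[1])))
# other bar end
e=onz("top",np.array([627,358])/3+[220,120],.116)[:2];print("barend",e, np.degrees(np.arctan2(*((e-C)*[1,-1]))),np.linalg.norm(e-C))
```

```text
[[ 0.365 -0.001 -0.931]
 [ 0.931 -0.001  0.365]
 [-0.001 -1.     0.   ]]
top [0.43395621 0.35470475 1.11825075]
scene [ 0.00506801 -0.08520058  0.65325786]
v4 [0.46570297 0.39423153 0.097     ] (array([0.46618968, 0.39290313, 0.1093586 ]), [np.float64(0.0012169867641734196), np.float64(0.0012169867641733888)])
A [0.5852109  0.26676018 0.127     ] B [0.58081555 0.18726895 0.127     ]
fin [0.37153609 0.32278383] 0.08873266660803886 35.449721310130165
barend [0.48402078 0.16481207] 35.455734202573574 0.10519485638746091
```

```bash
python3 -m inch '[{"ry":8.3,"fingers":4},{"ry":8.3},{"ry":8.3},{"ry":8.3},{"z":-4.2,"x":0.5},{"z":-4.2,"x":0.5},{"z":-4.2,"x":0.5},{"z":-4.2,"x":0.5},{"z":-4.2,"x":0.5},{"z":-4.2,"x":0.5}]' 20
cat > st.py <<'E'
from h import *
import sys
# usage: st.py X Y [Z] [YAW]: shift needed in tool frame to bring TCP to X Y Z
def rep(*a):
    o=arm.get_obs(); M=R.from_rotvec(o["tcp_rot"]).as_matrix()
    print("t %.2f"%o["clock"],"ee",o["ee_pos"].round(4),"yaw %.2f tilt %.2f"%(np.degrees(np.arctan2(M[1,0],M[0,0])),np.degrees(np.arccos(-M[2,1]))),"F",o["contact_force"].round(1),"op mm %.1f"%(o["opening"]*88.1),"q",o["joint_pos"].round(2))
    if len(a)>1:
        t=o["ee_pos"].copy(); t[:len(a[:3])]=a[:3]
        print("tool shift cm",(M.T@(t-o["ee_pos"])*100).round(2), "ry deg %.2f"%(-(a[3]-np.degrees(np.arctan2(M[1,0],M[0,0]))) if len(a)>3 else 0))
if __name__=="__main__": rep(*map(float,sys.argv[1:]))
E
python3 st.py .3715 .3228 .160 35.5
python3 - <<'E'
from h import *
cv2.imwrite("pics/w1.png",arm.get_image("wrist")[:,:,::-1])
E
```

```text
t 0.15 ee [0.2007 0.5118 0.2383] yaw 68.58 tilt 0.06 F [1.4 0.1 0.3] op mm 88.4 q [ 0.98  0.38  1.3   0.    1.46 -0.22]
tool shift cm [-11.36   7.84 -22.8 ] ry deg 33.08invalid input at $[0]: expected keys x, y, z, rx, ry, rz, fingers
```

View pics/w1.png

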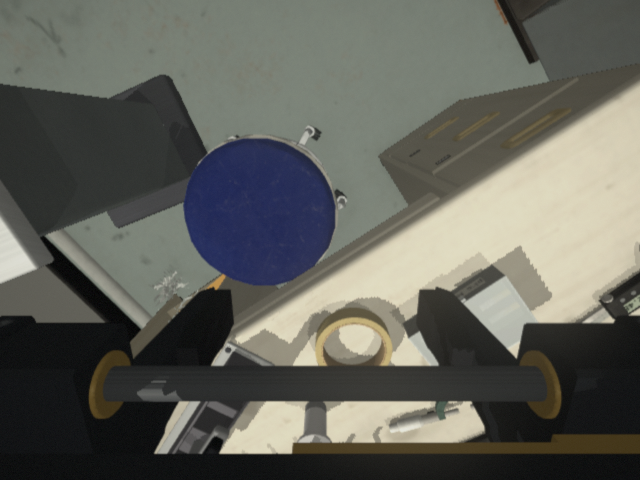

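```bash
python3 -m inch '[{"x":0,"y":0,"z":0,"rx":0,"ry":8.3,"rz":0,"fingers":4},{"x":0,"y":0,"z":0,"rx":0,"ry":8.3,"rz":0,"fingers":4},{"x":0,"y":0,"z":0,"rx":0,"ry":8.3,"rz":0,"fingers":4},{"x":0,"y":0,"z":0,"rx":0,"ry":8.3,"rz":0,"fingers":4},{"x":0.5,"y":0,"z":-4.2,"rx":0,"ry":0,"rz":0,"fingers":4},{"x":0.5,"y":0,"z":-4.2,"rx":0,"ry":0,"rz":0,"fingers":4},{"x":0.5,"y":0,"z":-4.2,"rx":0,"ry":0,"rz":0,"fingers":4},{"x":0.5,"y":0,"z":-4.2,"rx":0,"ry":0,"rz":0,"fingers":4},{"x":0.5,"y":0,"z":-4.2,"rx":0,"ry":0,"rz":0,"fingers":4},{"x":0.5,"y":0,"z":-4.2,"rx":0,"ry":0,"rz":0,"fingers":4}]' 20
python3 st.py .3715 .3228 .160 35.5
python3 - <<'E'
from h import *
cv2.imwrite("pics/w2.png",arm.get_image("wrist")[:,:,::-1])
E
```

```text
clock: 1.2
ee_pos: [0.372, 0.3225, 0.2387]
tcp_rot: [-1.516, -0.484, 0.484]
contact_force: [0.1, 0.9, -1.0]
opening: 0.451
t 1.20 ee [0.372  0.3225 0.2387] yaw 35.39 tilt 0.01 F [ 0.1  0.9 -1. ] op mm 39.7 q [ 0.47  0.28  1.45  0.    1.41 -0.14]
tool shift cm [-0.02  7.87  0.06] ry deg -0.11
```

View pics/w2.png

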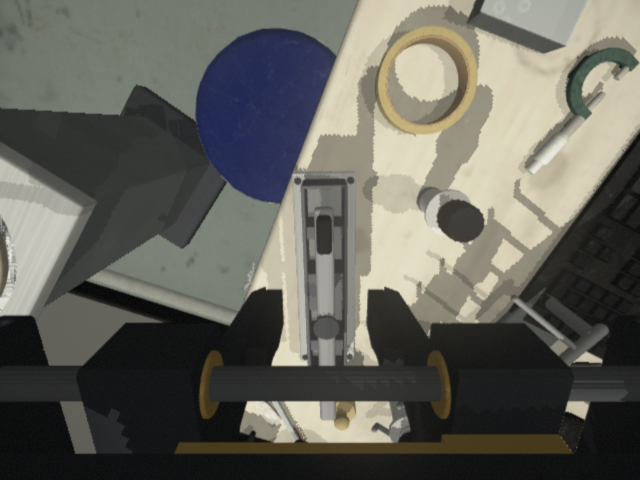

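Run:
```python
from h import *
o=arm.get_obs()
P=[onz("wrist",u,.005,o)[:2] for u in((297.5,180),(351,180),(304.5,357),(349.5,357))]
print(np.round(P,4))
a=P[0]-P[2];b=P[1]-P[3]
for d in(a,b,a+b):print(np.degrees(np.arctan2(-d[0],d[1])),np.linalg.norm(d))
print("mid",np.mean(P,0))
f=onz("wrist",(323.5,222),.130,o);print("fin?",f)
print(proj("wrist",[.3715,.3228,.13],o),proj("wrist",[.423,.2505,.117],o))
```

```text
[[0.337  0.3209]
 [0.3849 0.3547]
 [0.4726 0.1348]
 [0.5206 0.1687]]
36.076363701954094 0.2302206808818485
36.11464821932539 0.2302212092343921
36.0955059826053 0.46044186441903345
mid [0.42874876 0.24478345]
fin? [0.36823626 0.32667911 0.13      ]
[324.06536902 228.35071632] [324.56169522 320.47286749]
```

Run:
```python
from h import *
o=arm.get_obs()
im=cv2.imread("pics/w2.png")
c=im[160:370,270:380]
big=cv2.resize(c,None,fx=2.8,fy=2.8,interpolation=cv2.INTER_CUBIC)
C=np.array([.423,.2505]);a=np.radians(36.1);X=np.array([np.cos(a),np.sin(a)]);Y=np.array([-X[1],X[0]])
for px in (-29,29):
  for py in(-114,114):
    p=proj("wrist",[*(C+X*px/1e3+Y*py/1e3),.005],o); print(p)
    q=((p-[270,160])*2.8).astype(int); cv2.circle(big,tuple(int(v) for v in q),3,(0,0,255),1)
for y in(-93,-41,41,93):
  for sx in(-19,19):
   for sy in (-19,19):
    p=proj("wrist",[*(C+X*sx/1e3+Y*(y+sy)/1e3),.048],o);q=((p-[270,160])*2.8).astype(int); cv2.circle(big,tuple(int(v) for v in q),2,(0,255,0),-1)
cv2.imwrite("pics/w2b.png",big)
t=cv2.imread("pics/top0.png")[210:340,300:450]
big=cv2.resize(t,None,fx=4,fy=4,interpolation=cv2.INTER_CUBIC)
for y in(-93,-41,41,93):
  for sx in(-19,19):
   for sy in (-19,19):
    p=proj("top",[*(C+X*sx/1e3+Y*(y+sy)/1e3),.048]);q=((p-[300,210])*4).astype(int); cv2.circle(big,tuple(int(v) for v in q),2,(0,255,0),-1)
for px in (-35,35):
  for py in(-123,123):
    p=proj("top",[*(C+X*px/1e3+Y*py/1e3),.0]);q=((p-[300,210])*4).astype(int); cv2.circle(big,tuple(int(v) for v in q),2,(0,0,255),-1)
cv2.imwrite("pics/t2b.png",big)
```

```text
[303.58641004 351.38485426]
[296.3555877  174.07450165]
[348.28839103 350.8048145 ]
[349.60478758 173.24972589]
```

View pics/w2b.png

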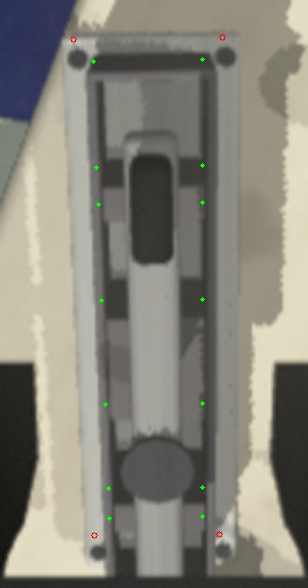

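View pics/t2b.png

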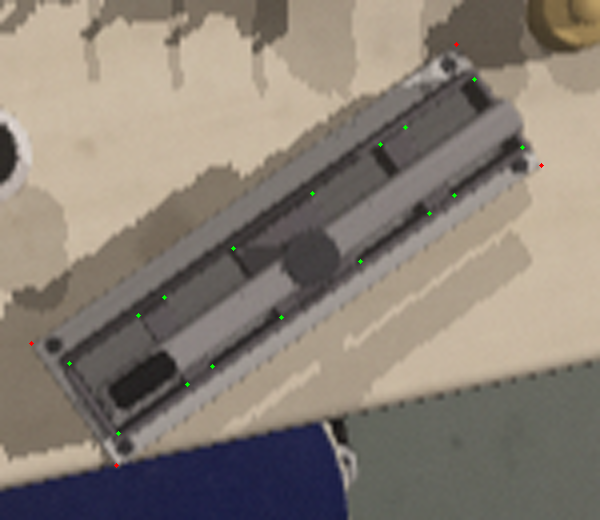

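```bash
python3 -m inch '[{"x":0,"y":4,"z":0,"rx":0,"ry":0,"rz":0,"fingers":3},{"x":0,"y":4,"z":0,"rx":0,"ry":0,"rz":0,"fingers":3},{"x":0,"y":2.5,"z":0,"rx":0,"ry":0,"rz":0,"fingers":3},{"x":0,"y":1.2,"z":0,"rx":0,"ry":0,"rz":0,"fingers":3},{"x":0,"y":0,"z":0,"rx":0,"ry":0,"rz":0,"fingers":3}]' 20
python3 st.py .3715 .3228 .121 36.1
python3 - <<'E'
from h import *
s=arm.get_image("scene")[:,:,::-1];t=arm.get_image("top")[:,:,::-1];w=arm.get_image("wrist")[:,:,::-1]
a=cv2.resize(s[180:330,230:430],None,fx=3.5,fy=3.5,interpolation=cv2.INTER_CUBIC)
cv2.imwrite("pics/s3.png",a); cv2.imwrite("pics/w3.png",w)
cv2.imwrite("pics/t3.png",t)
E
```

```text
clock: 1.75
ee_pos: [0.3705, 0.3235, 0.1202]
tcp_rot: [-1.517, -0.481, 0.486]
contact_force: [-0.2, 0.3, -0.5]
opening: 0.343
t 1.75 ee [0.3705 0.3235 0.1202] yaw 35.38 tilt 0.21 F [-0.2  0.3 -0.5] op mm 30.2 q [ 0.48  0.41  1.64 -0.    1.1  -0.14]
tool shift cm [ 0.04 -0.08 -0.12] ry deg -0.72
```

View pics/s3.png

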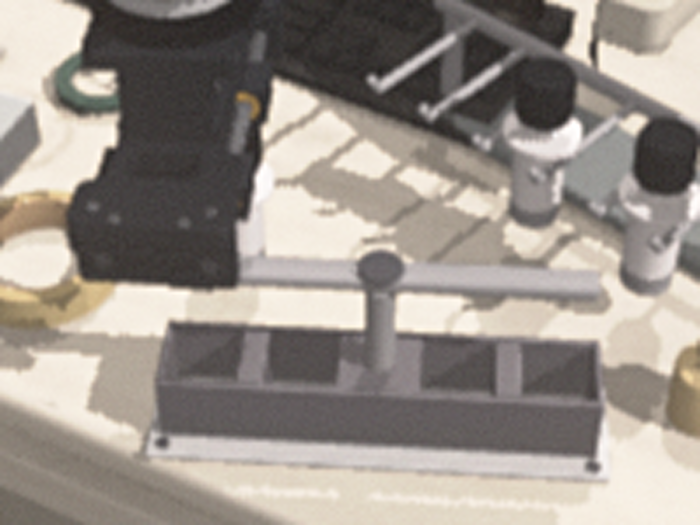

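View pics/w3.png

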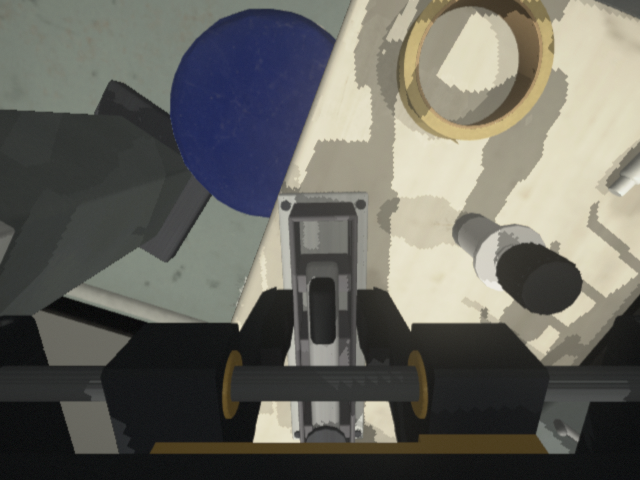

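Run:
```python
from h import *
o=arm.get_obs();M=R.from_rotvec(o["tcp_rot"]).as_matrix()
print("tcp",proj("wrist",o["ee_pos"],o))
for z in(-.015,0,.015): print(z,proj("wrist",o["ee_pos"]+M@np.array([0,-.01,z]),o))
```

```text
tcp [326.50659952 304.25474154]
-0.015 [326.53135888 343.95320362]
0 [326.61933314 315.21822943]
0.015 [326.71283612 284.67741059]
```

```bash
python3 -m inch '[{"x":0,"y":0,"z":0,"rx":0,"ry":0,"rz":0,"fingers":1.6},{"x":0,"y":0,"z":0,"rx":0,"ry":0,"rz":0,"fingers":1.6},{"x":-1.16,"y":0,"z":-0.08,"rx":0,"ry":-7.5,"rz":0,"fingers":1.6},{"x":-1.16,"y":0,"z":-0.08,"rx":0,"ry":-7.5,"rz":0,"fingers":1.6},{"x":-1.16,"y":0,"z":-0.08,"rx":0,"ry":-7.5,"rz":0,"fingers":1.6},{"x":-1.16,"y":0,"z":-0.08,"rx":0,"ry":-7.5,"rz":0,"fingers":1.6}]' 20
cat > fin.py <<'E'
from st import *
rep()
o=arm.get_obs();C=np.array([.423,.2505]);d=o["ee_pos"][:2]-C
M=R.from_rotvec(o["tcp_rot"]).as_matrix();print("r %.4f"%np.linalg.norm(d),"theta(from carrier y) %.1f"%(np.degrees(np.arctan2(d[1],d[0]))%360-126.1),"toolyaw-36.1 %.1f"%(np.degrees(np.arctan2(M[1,0],M[0,0]))-36.1))
E
python3 fin.py
```

```text
clock: 2.5
ee_pos: [0.3421, 0.2884, 0.1223]
tcp_rot: [-1.38, -0.893, 0.89]
contact_force: [1.8, 1.3, 0.7]
opening: 0.182
t 2.50 ee [0.3421 0.2884 0.1223] yaw 65.70 tilt 0.12 F [1.8 1.3 0.7] op mm 16.1 q [ 0.43  0.34  1.75  0.    1.05 -0.71]
r 0.0894 theta(from carrier y) 28.8 toolyaw-36.1 29.6
```

```bash
python3 -m inch '[{"x":-1.16,"y":0.1,"z":-0.08,"rx":0,"ry":-7.5,"rz":0,"fingers":1.6},{"x":-1.16,"y":0.1,"z":-0.08,"rx":0,"ry":-7.5,"rz":0,"fingers":1.6},{"x":-1.16,"y":0,"z":-0.08,"rx":0,"ry":-7.5,"rz":0,"fingers":1.6},{"x":-1.16,"y":0,"z":-0.08,"rx":0,"ry":-7.5,"rz":0,"fingers":1.6},{"x":-1.16,"y":0,"z":-0.08,"rx":0,"ry":-7.5,"rz":0,"fingers":1.6},{"x":-1.16,"y":0,"z":-0.08,"rx":0,"ry":-7.5,"rz":0,"fingers":1.6},{"x":-1.16,"y":0,"z":-0.08,"rx":0,"ry":-7.5,"rz":0,"fingers":1.6}]' 20
python3 fin.py
```

```text
clock: 3.2
ee_pos: [0.3444, 0.2095, 0.1202]
tcp_rot: [-0.935, -1.562, 1.561]
contact_force: [-0.2, 2.4, 1.0]
opening: 0.178
t 3.20 ee [0.3444 0.2095 0.1202] yaw 118.19 tilt 0.04 F [-0.2  2.4  1. ] op mm 15.7 q [ 0.25  0.28  1.87  0.    1.   -1.81]
r 0.0886 theta(from carrier y) 81.4 toolyaw-36.1 82.1
```

```bash
python3 -m inch '[{"x":-1.0,"y":0,"z":-0.07,"rx":0,"ry":-6.5,"rz":0,"fingers":1.6},{"x":-0.15,"y":0,"z":-0.01,"rx":0,"ry":-1,"rz":0,"fingers":1.6},{"x":-0.15,"y":0,"z":0,"rx":0,"ry":-0.5,"rz":0,"fingers":1.6}]' 20
python3 fin.py
python3 -m inch '[{"x":-0.1,"y":0,"z":0,"rx":0,"ry":0,"rz":0,"fingers":1.6},{"x":-0.1,"y":0,"z":0,"rx":0,"ry":0,"rz":0,"fingers":1.6}]' 20
python3 fin.py
```

```text
clock: 3.5
ee_pos: [0.3515, 0.199, 0.12]
tcp_rot: [-0.846, -1.652, 1.652]
contact_force: [-1.5, 1.0, 1.4]
opening: 0.177
t 3.50 ee [0.3515 0.199  0.12  ] yaw 125.75 tilt 0.02 F [-1.5  1.   1.4] op mm 15.6 q [ 0.22  0.28  1.87  0.    1.   -1.98]
r 0.0882 theta(from carrier y) 89.7 toolyaw-36.1 89.7
clock: 3.7
ee_pos: [0.3526, 0.1975, 0.1198]
tcp_rot: [-0.845, -1.653, 1.653]
contact_force: [-1.5, 0.9, 1.3]
opening: 0.184
t 3.70 ee [0.3526 0.1975 0.1198] yaw 125.83 tilt 0.01 F [-1.5  0.9  1.3] op mm 16.2 q [ 0.22  0.28  1.86  0.    1.   -1.98]
r 0.0881 theta(from carrier y) 90.9 toolyaw-36.1 89.7
```

```bash
for i in 1 2 3; do :; done; python3 -m inch '[{"x":-0.1,"y":0,"z":0,"rx":0,"ry":0,"rz":0,"fingers":1.6},{"x":0,"y":0,"z":0,"rx":0,"ry":0,"rz":0,"fingers":1.6}]'
python3 fin.py
python3 -m inch '[{"x":-0.1,"y":0,"z":0,"rx":0,"ry":0,"rz":0,"fingers":1.6},{"x":0,"y":0,"z":0,"rx":0,"ry":0,"rz":0,"fingers":1.6}]'
python3 fin.py
```

```text
clock: 3.9
ee_pos: [0.3533, 0.1965, 0.1197]
tcp_rot: [-0.845, -1.653, 1.654]
contact_force: [-1.5, 1.4, 1.1]
opening: 0.184
t 3.90 ee [0.3533 0.1965 0.1197] yaw 125.87 tilt 0.01 F [-1.5  1.4  1.1] op mm 16.2 q [ 0.21  0.28  1.86  0.    1.   -1.98]
r 0.0882 theta(from carrier y) 91.6 toolyaw-36.1 89.8
clock: 4.1
ee_pos: [0.3533, 0.1963, 0.1197]
tcp_rot: [-0.843, -1.654, 1.652]
contact_force: [-4.0, 7.8, 3.4]
opening: 0.182
t 4.10 ee [0.3533 0.1963 0.1197] yaw 125.84 tilt 0.12 F [-4.   7.8  3.4] op mm 16.1 q [ 0.21  0.28  1.86  0.    1.   -1.99]
r 0.0883 theta(from carrier y) 91.8 toolyaw-36.1 89.7
```

```bash
python3 -m inch '[{"x":0.25,"y":0,"z":0,"rx":0,"ry":0,"rz":0,"fingers":2.5},{"x":0,"y":0,"z":0,"rx":0,"ry":0,"rz":0,"fingers":3},{"x":0,"y":-4,"z":0,"rx":0,"ry":0,"rz":0,"fingers":5},{"x":0,"y":-4,"z":0,"rx":0,"ry":0,"rz":0,"fingers":6},{"x":0,"y":-4,"z":0,"rx":0,"ry":0,"rz":0,"fingers":6}]'
python3 - <<'E'
from h import *
for a,b in(((335,68),(420,100)),((335,68),(440,105)),((300,50),(400,60)),((380,45),(465,70))):
    print(tri(ray("top",a),ray("scene",b)))
print(onz("top",(335,68),.35),onz("top",(335,68),.25))
cv2.imwrite("pics/s4.png",arm.get_image("scene")[:,:,::-1])
cv2.imwrite("pics/t4.png",arm.get_image("top")[:,:,::-1])
E
python3 st.py .5865 .2655 .24 36.1
```

```text
clock: 4.6
ee_pos: [0.3524, 0.1974, 0.2413]
tcp_rot: [-0.845, -1.653, 1.654]
contact_force: [0.4, 0.9, 0.8]
opening: 0.589
(array([0.73384357, 0.32041876, 0.26689526]), [np.float64(0.016068167616858867), np.float64(0.016068167616858902)])
(array([0.74781829, 0.30377013, 0.25455363]), [np.float64(0.034735655593081574), np.float64(0.03473565559308154)])
(array([0.73330807, 0.37186731, 0.33386257]), [np.float64(0.01366665531426056), np.float64(0.013666655314260562)])
(array([0.74653305, 0.25483537, 0.33636751]), [np.float64(0.02368145997042448), np.float64(0.02368145997042447)])
[0.69572268 0.33567234 0.35      ] [0.72979573 0.33319497 0.25      ]
t 4.70 ee [0.3544 0.198  0.244 ] yaw 125.88 tilt 0.56 F [ 0.7 -0.5  0. ] op mm 58.7 q [ 0.22  0.12  1.65 -0.    1.36 -1.98]
tool shift cm [ -8.13   0.63 -22.76] ry deg 89.78
```

View pics/s4.png

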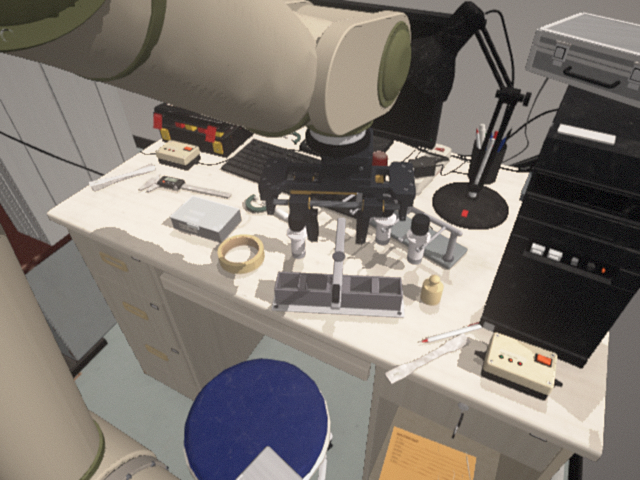

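View pics/t4.png

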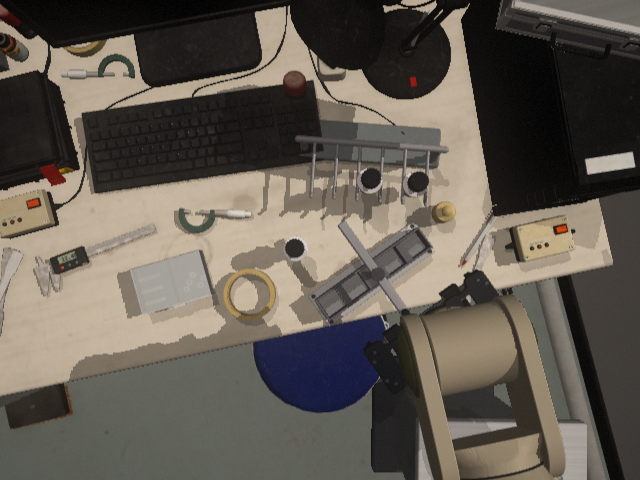

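```bash
python3 -m inch '[{"x":0,"y":0,"z":0,"rx":0,"ry":7.8,"rz":0,"fingers":5},{"x":0,"y":0,"z":0,"rx":0,"ry":7.8,"rz":0,"fingers":5},{"x":0,"y":0,"z":0,"rx":0,"ry":7.8,"rz":0,"fingers":5},{"x":0,"y":0,"z":0,"rx":0,"ry":7.8,"rz":0,"fingers":5},{"x":0,"y":0,"z":0,"rx":0,"ry":7.8,"rz":0,"fingers":5},{"x":0,"y":0,"z":0,"rx":0,"ry":0,"rz":0,"fingers":5}]'
python3 st.py .5865 .2655 .23 86.8
```

```text
clock: 5.3
ee_pos: [0.3524, 0.1975, 0.2389]
tcp_rot: [-1.235, -1.167, 1.169]
contact_force: [0.0, 0.1, -0.5]
opening: 0.569
t 5.30 ee [0.3524 0.1975 0.2389] yaw 86.80 tilt 0.06 F [ 0.   0.1 -0.5] op mm 50.1 q [ 0.22  0.12  1.66 -0.    1.36 -1.3 ]
tool shift cm [  8.1    0.87 -23.  ] ry deg -0.00
```

```bash
python3 -m inch '[{"x":1.6,"y":0,"z":-4.2,"rx":0,"ry":0,"rz":0,"fingers":5},{"x":1.6,"y":0,"z":-4.2,"rx":0,"ry":0,"rz":0,"fingers":5},{"x":1.6,"y":0,"z":-4.2,"rx":0,"ry":0,"rz":0,"fingers":5},{"x":1.6,"y":0,"z":-4.2,"rx":0,"ry":0,"rz":0,"fingers":5},{"x":1.7,"y":0,"z":-4.2,"rx":0,"ry":0,"rz":0,"fingers":5},{"x":0,"y":0,"z":-2,"rx":0,"ry":0,"rz":0,"fingers":5},{"x":0,"y":0,"z":0,"rx":0,"ry":0,"rz":0,"fingers":5}]'
python3 st.py .5865 .2655 .098 86.8
python3 - <<'E'
from h import *
o=arm.get_obs();w=arm.get_image("wrist")[:,:,::-1].copy()
print(proj("wrist",[.5865,.2655,.127],o),proj("wrist",[.5825,.1855,.127],o))
cv2.imwrite("pics/w5.png",w)
E
```

```text
clock: 6.0
ee_pos: [0.5883, 0.2656, 0.2374]
tcp_rot: [-1.233, -1.169, 1.172]
contact_force: [-1.0, -0.1, -0.4]
opening: 0.568
t 6.00 ee [0.5883 0.2656 0.2374] yaw 87.02 tilt 0.12 F [-1.  -0.1 -0.4] op mm 50.0 q [ 0.24  0.56  1.   -0.    1.58 -1.28]
tool shift cm [-1.000e-02  1.394e+01  1.500e-01] ry deg 0.22
[326.53127972 234.46078012] [223.61249137 234.52345173]
```

View pics/w5.png

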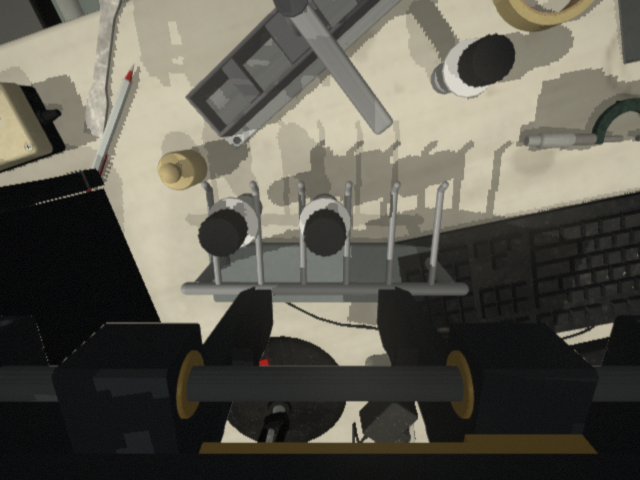

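```bash
python3 -m inch '[{"x":0,"y":4,"z":0.15,"rx":0,"ry":0,"rz":0,"fingers":5},{"x":0,"y":4,"z":0,"rx":0,"ry":0,"rz":0,"fingers":5},{"x":0,"y":3,"z":0,"rx":0,"ry":0,"rz":0,"fingers":5},{"x":0,"y":1.8,"z":0,"rx":0,"ry":0,"rz":0,"fingers":5},{"x":0,"y":1,"z":0,"rx":0,"ry":0,"rz":0,"fingers":5},{"x":0,"y":0,"z":0,"rx":0,"ry":0,"rz":0,"fingers":5}]' 30
python3 st.py .5865 .2655 .098 86.8
python3 - <<'E'
from h import *
o=arm.get_obs();w=arm.get_image("wrist")[:,:,::-1].copy()
print(proj("wrist",[.5865,.2655,.127],o))
cv2.imwrite("pics/w6.png",w)
s=arm.get_image("scene")[:,:,::-1];cv2.imwrite("pics/s6.png",s)
E
```

```text
clock: 6.65
ee_pos: [0.5839, 0.266, 0.1012]
tcp_rot: [-1.233, -1.168, 1.171]
contact_force: [-0.9, -0.1, -0.4]
opening: 0.567
t 6.65 ee [0.5839 0.266  0.1012] yaw 86.95 tilt 0.11 F [-0.9 -0.1 -0.4] op mm 50.0 q [ 0.24  0.66  1.22 -0.    1.27 -1.27]
tool shift cm [-0.04  0.32 -0.26] ry deg 0.15
[327.4215509  343.82895735]
```

View pics/w6.png

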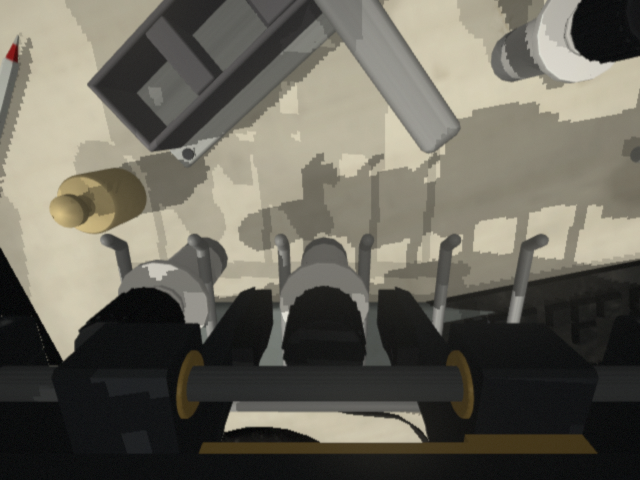

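```bash
python3 -m inch '[{"x":0,"y":0.15,"z":-0.15,"rx":0,"ry":0,"rz":0,"fingers":2.9},{"x":0,"y":0,"z":0,"rx":0,"ry":0,"rz":0,"fingers":2.5},{"x":0,"y":0,"z":0,"rx":0,"ry":0,"rz":0,"fingers":2.5},{"x":0,"y":0,"z":0,"rx":0,"ry":0,"rz":0,"fingers":2.5},{"x":0,"y":0,"z":0,"rx":0,"ry":0,"rz":0,"fingers":2.5},{"x":0,"y":0,"z":0,"rx":0,"ry":0,"rz":0,"fingers":2.5}]' 40
python3 st.py
```

```text
clock: 7.35
ee_pos: [0.5868, 0.266, 0.1008]
tcp_rot: [-1.235, -1.17, 1.168]
contact_force: [-0.4, -0.1, 5.7]
opening: 0.352
t 7.35 ee [0.5868 0.266  0.1008] yaw 86.88 tilt 0.06 F [-0.4 -0.1  5.7] op mm 31.0 q [ 0.24  0.66  1.21 -0.    1.27 -1.27]
```

```bash
python3 -m inch '[{"x":0,"y":-1,"z":0,"rx":0,"ry":0,"rz":0,"fingers":2.5},{"x":0,"y":-3,"z":0,"rx":0,"ry":0,"rz":0,"fingers":2.5},{"x":0,"y":-3,"z":0,"rx":0,"ry":0,"rz":0,"fingers":2.5},{"x":0,"y":-1.5,"z":0,"rx":0,"ry":0,"rz":0,"fingers":2.5},{"x":0,"y":0,"z":0,"rx":0,"ry":0,"rz":0,"fingers":2.5}]' 40
python3 st.py .4472 .2174 .185 36.1
```

```text
clock: 7.85
ee_pos: [0.5871, 0.2663, 0.1875]
tcp_rot: [-1.236, -1.172, 1.167]
contact_force: [-0.2, -0.4, -2.6]
opening: 0.348
t 7.85 ee [0.5871 0.2663 0.1875] yaw 86.89 tilt 0.21 F [-0.2 -0.4 -2.6] op mm 30.7 q [ 0.24  0.58  1.1   0.    1.46 -1.27]
tool shift cm [-5.64  0.2  13.7 ] ry deg 50.79
```

```bash
python3 -m inch '[{"x":-1.4,"y":0,"z":3.4,"rx":0,"ry":0,"rz":0,"fingers":2.5},{"x":-1.4,"y":0,"z":3.4,"rx":0,"ry":0,"rz":0,"fingers":2.5},{"x":-1.4,"y":0,"z":3.4,"rx":0,"ry":0,"rz":0,"fingers":2.5},{"x":-1.4,"y":0,"z":3.4,"rx":0,"ry":8.4,"rz":0,"fingers":2.5},{"x":0,"y":0,"z":0,"rx":0,"ry":8.4,"rz":0,"fingers":2.5},{"x":0,"y":0,"z":0,"rx":0,"ry":8.4,"rz":0,"fingers":2.5},{"x":0,"y":0,"z":0,"rx":0,"ry":8.4,"rz":0,"fingers":2.5},{"x":0,"y":0,"z":0,"rx":0,"ry":8.4,"rz":0,"fingers":2.5},{"x":0,"y":0,"z":0,"rx":0,"ry":8.4,"rz":0,"fingers":2.5},{"x":0,"y":0,"z":0,"rx":0,"ry":0,"rz":0,"fingers":2.5}]' 40
python3 st.py .4472 .2174 .185 36.1
cat > look.py <<'E'
from h import *
import sys
k=sys.argv[1]
t=arm.get_image("top")[:,:,::-1];s=arm.get_image("scene")[:,:,::-1];w=arm.get_image("wrist")[:,:,::-1]
a=cv2.resize(t[140:340,270:470],(400,400),interpolation=cv2.INTER_CUBIC);b=cv2.resize(s[170:330,250:450],(400,320),interpolation=cv2.INTER_CUBIC)
out=np.zeros((600,800,3),np.uint8);out[:400,:400]=a;out[:320,400:]=b
out[320:600,400:773]=cv2.resize(w,(373,280))
cv2.imwrite(f"pics/L{k}.png",out);cv2.imwrite(f"pics/W{k}.png",w)
E
python3 look.py 7
```

```text
clock: 8.85
ee_pos: [0.4471, 0.2174, 0.1842]
tcp_rot: [-1.513, -0.496, 0.499]
contact_force: [0.0, -0.5, -2.7]
opening: 0.351
t 8.85 ee [0.4471 0.2174 0.1842] yaw 36.41 tilt 0.14 F [ 0.  -0.5 -2.7] op mm 31.0 q [ 0.21  0.34  1.53  0.    1.27 -0.42]
tool shift cm [ 0.01 -0.08 -0.01] ry deg 0.31
```

View pics/L7.png

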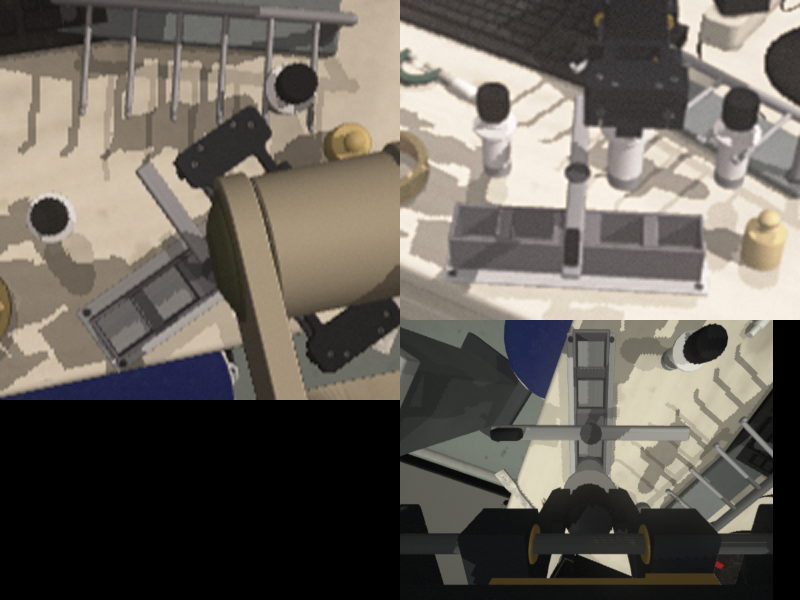

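View pics/W7.png

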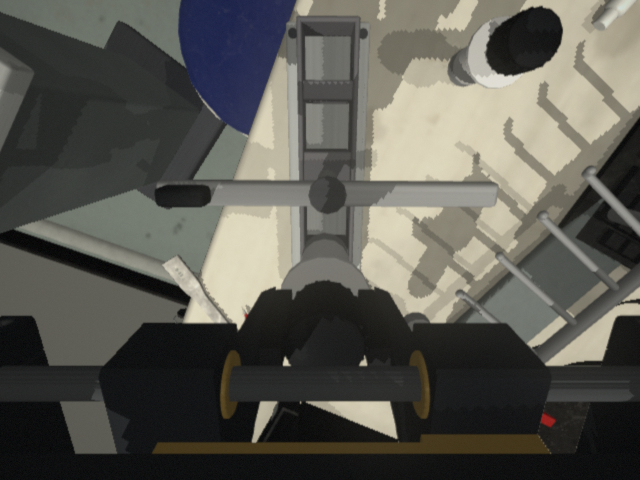

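Run:
```python
from h import *
for z in(.105,.115):
    c=proj("scene",[.4472,.2174,z]); print("pred bottom centre px",c)
    pts=np.array([proj("scene",[.4472+.015*np.cos(a),.2174+.015*np.sin(a),z]) for a in np.linspace(0,6.28,60)]); print(pts.min(0),pts.max(0))
s=arm.get_image("scene")[:,:,::-1]
cv2.imwrite("pics/s8.png",cv2.resize(s[210:290,320:400],(640,640),interpolation=cv2.INTER_CUBIC)[:600])
```

```text
pred bottom centre px [361.96206731 262.70875413]
[353.30985139 256.60124594] [370.63499297 269.00481546]
pred bottom centre px [362.2245863  258.65170174]
[353.49590133 252.55049946] [370.97460086 264.94301468]
```

View pics/s8.png

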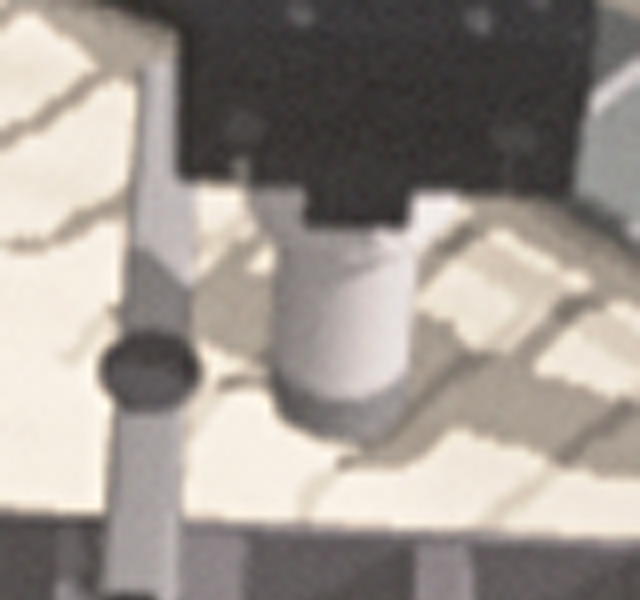

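```bash
python3 -m inch '[{"x":0,"y":2,"z":0.1,"rx":0,"ry":0.3,"rz":0,"fingers":2.5},{"x":0,"y":2.5,"z":0,"rx":0,"ry":0,"rz":0,"fingers":2.5},{"x":0,"y":1,"z":0,"rx":0,"ry":0,"rz":0,"fingers":2.5},{"x":0,"y":1,"z":0,"rx":0,"ry":0,"rz":0,"fingers":2.5},{"x":0,"y":1,"z":0,"rx":0,"ry":0,"rz":0,"fingers":2.5},{"x":0,"y":0,"z":0,"rx":0,"ry":0,"rz":0,"fingers":2.5}]' 40
python3 st.py .4472 .2174 .075 36.1
```

```text
clock: 9.65
ee_pos: [0.4468, 0.2182, 0.1095]
tcp_rot: [-1.513, -0.494, 0.496]
contact_force: [-0.1, 0.4, -2.0]
opening: 0.351
t 9.65 ee [0.4468 0.2182 0.1095] yaw 36.20 tilt 0.08 F [-0.1  0.4 -2. ] op mm 30.9 q [ 0.22  0.43  1.64 -0.    1.07 -0.42]
tool shift cm [-0.01  3.45 -0.09] ry deg 0.10
```

```bash
python3 -m inch '[{"x":0,"y":1,"z":0,"rx":0,"ry":0,"rz":0,"fingers":2.5},{"x":0,"y":1,"z":0,"rx":0,"ry":0,"rz":0,"fingers":2.5},{"x":0,"y":0.7,"z":0,"rx":0,"ry":0,"rz":0,"fingers":2.5},{"x":0,"y":0.2,"z":0,"rx":0,"ry":0,"rz":0,"fingers":2.5},{"x":0,"y":0,"z":0,"rx":0,"ry":0,"rz":0,"fingers":2.5}]' 40
python3 st.py
python3 -m inch '[{"x":0,"y":0.2,"z":0,"rx":0,"ry":0,"rz":0,"fingers":2.5},{"x":0,"y":0.2,"z":0,"rx":0,"ry":0,"rz":0,"fingers":2.5},{"x":0,"y":0,"z":0,"rx":0,"ry":0,"rz":0,"fingers":2.5}]' 40
python3 st.py
```

```text
clock: 10.15
ee_pos: [0.4471, 0.2183, 0.081]
tcp_rot: [-1.514, -0.494, 0.495]
contact_force: [-0.3, 0.4, -1.8]
opening: 0.352
t 10.15 ee [0.4471 0.2183 0.081 ] yaw 36.18 tilt 0.03 F [-0.3  0.4 -1.8] op mm 31.0 q [ 0.22  0.47  1.67 -0.    1.   -0.42]
clock: 10.45
ee_pos: [0.447, 0.2183, 0.0772]
tcp_rot: [-1.514, -0.494, 0.495]
contact_force: [1.2, 0.4, -1.6]
opening: 0.351
t 10.45 ee [0.447  0.2183 0.0772] yaw 36.18 tilt 0.00 F [ 1.2  0.4 -1.6] op mm 31.0 q [ 0.22  0.48  1.68  0.    0.99 -0.42]
```

```bash
python3 -m inch '[{"x":0,"y":0.2,"z":0,"rx":0,"ry":0,"rz":0,"fingers":2.5},{"x":0,"y":0,"z":0,"rx":0,"ry":0,"rz":0,"fingers":2.5}]' 40
python3 st.py
python3 -m inch '[{"x":0,"y":0.2,"z":0,"rx":0,"ry":0,"rz":0,"fingers":2.5},{"x":0,"y":0,"z":0,"rx":0,"ry":0,"rz":0,"fingers":2.5}]' 40
python3 st.py
```

```text
clock: 10.65
ee_pos: [0.4473, 0.2184, 0.0756]
tcp_rot: [-1.514, -0.495, 0.494]
contact_force: [-0.9, 0.8, 2.0]
opening: 0.348
t 10.65 ee [0.4473 0.2184 0.0756] yaw 36.18 tilt 0.04 F [-0.9  0.8  2. ] op mm 30.6 q [ 0.22  0.48  1.68  0.    0.98 -0.42]
clock: 10.85
ee_pos: [0.4472, 0.2184, 0.0735]
tcp_rot: [-1.514, -0.495, 0.494]
contact_force: [-1.4, -0.2, 3.4]
opening: 0.351
t 10.85 ee [0.4472 0.2184 0.0735] yaw 36.19 tilt 0.04 F [-1.4 -0.2  3.4] op mm 31.0 q [ 0.22  0.49  1.68  0.    0.98 -0.42]
```

```bash
python3 -m inch '[{"x":0,"y":0,"z":0,"rx":0,"ry":0,"rz":0,"fingers":4.5},{"x":0,"y":0,"z":0,"rx":0,"ry":0,"rz":0,"fingers":4.5},{"x":0,"y":0,"z":0,"rx":0,"ry":0,"rz":0,"fingers":4.5},{"x":0,"y":-3,"z":0,"rx":0,"ry":0,"rz":0,"fingers":4.5},{"x":0,"y":-3,"z":0,"rx":0,"ry":0,"rz":0,"fingers":0.2},{"x":0,"y":0,"z":0,"rx":0,"ry":0,"rz":0,"fingers":0},{"x":0,"y":0,"z":0,"rx":0,"ry":0,"rz":0,"fingers":0},{"x":0,"y":0,"z":0,"rx":0,"ry":0,"rz":0,"fingers":0}]' 40
python3 st.py; python3 look.py 9
```

```text
clock: 11.65
ee_pos: [0.4466, 0.2182, 0.1322]
tcp_rot: [-1.513, -0.493, 0.496]
contact_force: [-1.3, 0.5, 0.2]
opening: 0.175
t 11.65 ee [0.4466 0.2182 0.1322] yaw 36.18 tilt 0.11 F [-1.3  0.5  0.2] op mm 15.4 q [ 0.22  0.4   1.61 -0.    1.13 -0.42]
```

View pics/L9.png

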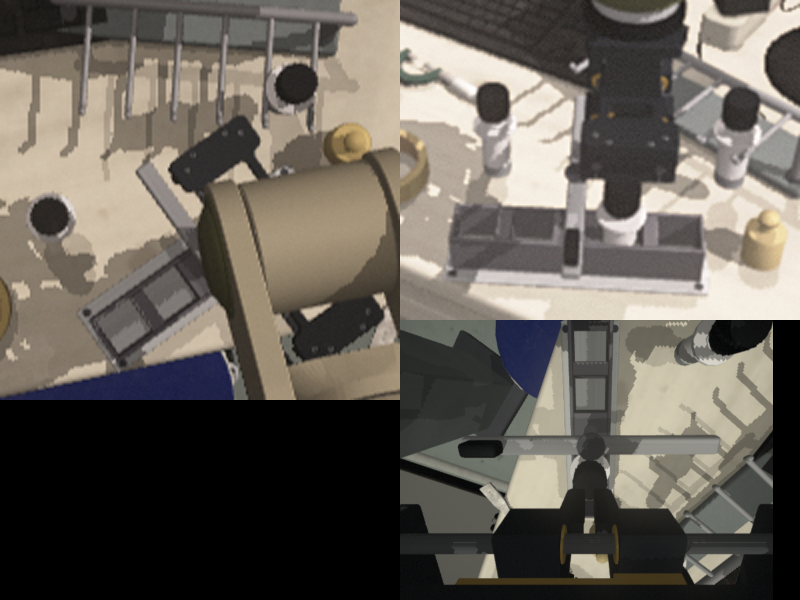

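```bash
python3 -m inch '[{"x":0,"y":0.6,"z":0,"rx":0,"ry":0,"rz":0,"fingers":0},{"x":0,"y":0.7,"z":0,"rx":0,"ry":0,"rz":0,"fingers":0},{"x":0,"y":0.4,"z":0,"rx":0,"ry":0,"rz":0,"fingers":0},{"x":0,"y":0.3,"z":0,"rx":0,"ry":0,"rz":0,"fingers":0},{"x":0,"y":0.3,"z":0,"rx":0,"ry":0,"rz":0,"fingers":0},{"x":0,"y":0,"z":0,"rx":0,"ry":0,"rz":0,"fingers":0}]' 40
python3 st.py
python3 -m inch '[{"x":0,"y":0.2,"z":0,"rx":0,"ry":0,"rz":0,"fingers":0},{"x":0,"y":0.2,"z":0,"rx":0,"ry":0,"rz":0,"fingers":0},{"x":0,"y":0,"z":0,"rx":0,"ry":0,"rz":0,"fingers":0}]' 40
python3 st.py
```

```text
clock: 12.4
ee_pos: [0.447, 0.2183, 0.1099]
tcp_rot: [-1.514, -0.494, 0.495]
contact_force: [0.3, -0.3, 0.7]
opening: 0.003
t 12.40 ee [0.447  0.2183 0.1099] yaw 36.18 tilt 0.03 F [ 0.3 -0.3  0.7] op mm 0.2 q [ 0.22  0.43  1.64  0.    1.07 -0.42]
clock: 12.7
ee_pos: [0.4473, 0.2184, 0.1065]
tcp_rot: [-1.514, -0.495, 0.494]
contact_force: [-0.5, -0.1, 2.2]
opening: 0.004
t 12.70 ee [0.4473 0.2184 0.1065] yaw 36.18 tilt 0.04 F [-0.5 -0.1  2.2] op mm 0.3 q [ 0.22  0.44  1.64  0.    1.06 -0.42]
```

```bash
for a in 1; do python3 -m inch '[{"x":0,"y":0.2,"z":0,"rx":0,"ry":0,"rz":0,"fingers":0},{"x":0,"y":0,"z":0,"rx":0,"ry":0,"rz":0,"fingers":0}]' 40 | grep -E "ee_pos|force"
python3 -m inch '[{"x":0,"y":0.2,"z":0,"rx":0,"ry":0,"rz":0,"fingers":0},{"x":0,"y":0,"z":0,"rx":0,"ry":0,"rz":0,"fingers":0}]' 40 | grep -E "ee_pos|force"
done
```

```text
ee_pos: [0.4473, 0.2184, 0.1045]
contact_force: [-0.7, 1.1, 3.8]
ee_pos: [0.4478, 0.2185, 0.1033]
contact_force: [-2.1, -0.8, 12.9]
```

```bash
python3 -m inch '[{"x":0,"y":0.2,"z":0,"rx":0,"ry":0,"rz":0,"fingers":0},{"x":0,"y":0,"z":0,"rx":0,"ry":0,"rz":0,"fingers":0}]' 40 | grep -E "ee_pos|force"
python3 -m inch '[{"x":0,"y":-2,"z":0,"rx":0,"ry":0,"rz":0,"fingers":0},{"x":0,"y":-4,"z":0,"rx":0,"ry":0,"rz":0,"fingers":3},{"x":0,"y":-4,"z":0,"rx":0,"ry":0,"rz":0,"fingers":5},{"x":0,"y":-2.8,"z":0,"rx":0,"ry":0,"rz":0,"fingers":5}]' 40 | grep -E "ee_pos|force"
python3 st.py .5825 .1855 .23 86.8
```

```text
ee_pos: [0.4488, 0.2187, 0.1032]
contact_force: [-3.1, -1.3, 29.0]
ee_pos: [0.4472, 0.2184, 0.2306]
contact_force: [0.3, 0.5, -0.5]
t 13.70 ee [0.4472 0.2184 0.2306] yaw 36.19 tilt 0.12 F [ 0.3  0.5 -0.5] op mm 22.5 q [ 0.22  0.29  1.45  0.    1.39 -0.42]
tool shift cm [  8.97   0.08 -10.64] ry deg -50.61
```

```bash
python3 -m inch '[{"x":3,"y":0,"z":-3.55,"rx":0,"ry":-8.4,"rz":0,"fingers":5},{"x":0,"y":0,"z":0,"rx":0,"ry":-8.4,"rz":0,"fingers":5},{"x":0,"y":0,"z":0,"rx":0,"ry":-8.4,"rz":0,"fingers":5},{"x":0,"y":0,"z":0,"rx":0,"ry":-8.4,"rz":0,"fingers":5},{"x":0,"y":0,"z":0,"rx":0,"ry":-8.4,"rz":0,"fingers":5},{"x":0,"y":0,"z":0,"rx":0,"ry":-8.4,"rz":0,"fingers":5}]' 40 | grep -E "ee_pos|force"
python3 st.py .5825 .1855 .23 86.8
```

```text
ee_pos: [0.4921, 0.2073, 0.2278]
contact_force: [0.3, -0.5, -0.4]
t 14.30 ee [0.4921 0.2073 0.2278] yaw 86.92 tilt 0.04 F [ 0.3 -0.5 -0.4] op mm 50.0 q [ 0.18  0.36  1.36  0.    1.42 -1.34]
tool shift cm [-1.69 -0.22 -9.14] ry deg 0.12
```

```bash
python3 -m inch '[{"x":-0.8,"y":0,"z":-4.5,"rx":0,"ry":0,"rz":0,"fingers":5},{"x":-0.9,"y":0,"z":-4.6,"rx":0,"ry":0,"rz":0,"fingers":5},{"x":0,"y":2,"z":0,"rx":0,"ry":0,"rz":0,"fingers":5},{"x":0,"y":4,"z":0,"rx":0,"ry":0,"rz":0,"fingers":5},{"x":0,"y":0,"z":0,"rx":0,"ry":0,"rz":0,"fingers":5}]' 40 | grep -E "ee_pos|force"
python3 st.py .5825 .1855 .098 86.8; python3 look.py 10
python3 - <<'E'
from h import *
o=arm.get_obs();print(proj("wrist",[.5825,.1855,.127],o))
E
```

```text
ee_pos: [0.58, 0.1845, 0.1633]
contact_force: [-0.7, 0.8, 0.0]
t 14.80 ee [0.58   0.1845 0.1633] yaw 86.56 tilt 0.58 F [-0.7  0.8  0. ] op mm 49.9 q [ 0.11  0.55  1.24 -0.    1.37 -1.4 ]
tool shift cm [ 0.13  6.53 -0.31] ry deg -0.24
[327.78372564 270.64555758]
```

View pics/W10.png

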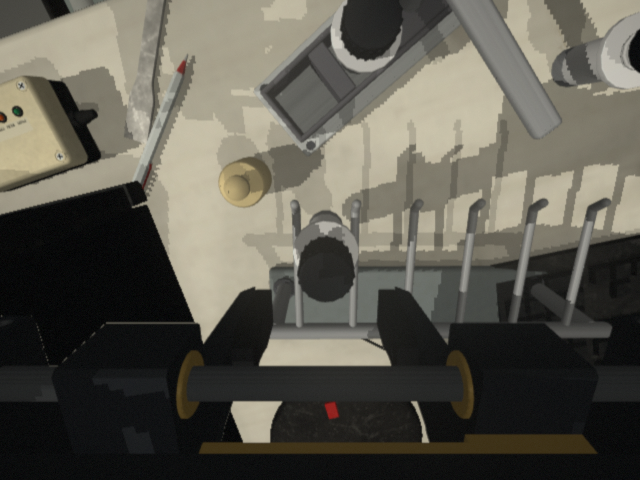

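```bash
python3 -m inch '[{"x":0.1,"y":2.5,"z":-0.2,"rx":0,"ry":0,"rz":0,"fingers":5},{"x":0,"y":2,"z":0,"rx":0,"ry":0,"rz":0,"fingers":5},{"x":0,"y":1.1,"z":0,"rx":0,"ry":0,"rz":0,"fingers":5},{"x":0,"y":0.6,"z":0,"rx":0,"ry":0,"rz":0,"fingers":5},{"x":0,"y":0,"z":0,"rx":0,"ry":0,"rz":0,"fingers":2.9},{"x":0,"y":0,"z":0,"rx":0,"ry":0,"rz":0,"fingers":2.5},{"x":0,"y":0,"z":0,"rx":0,"ry":0,"rz":0,"fingers":2.5},{"x":0,"y":0,"z":0,"rx":0,"ry":0,"rz":0,"fingers":2.5},{"x":0,"y":0,"z":0,"rx":0,"ry":0,"rz":0,"fingers":2.5},{"x":0,"y":0,"z":0,"rx":0,"ry":0,"rz":0,"fingers":2.5}]' 40 | grep -E "ee_pos|force"
python3 st.py
```

```text
ee_pos: [0.5846, 0.1859, 0.1073]
contact_force: [0.2, -0.4, 5.5]
t 15.95 ee [0.5846 0.1859 0.1073] yaw 86.58 tilt 0.12 F [ 0.2 -0.4  5.5] op mm 31.0 q [ 0.12  0.61  1.31  0.    1.23 -1.4 ]
```

```bash
python3 -m inch '[{"x":0,"y":0,"z":0,"rx":0,"ry":0,"rz":0,"fingers":4.5},{"x":0,"y":0,"z":0,"rx":0,"ry":0,"rz":0,"fingers":4.5},{"x":0,"y":0,"z":0,"rx":0,"ry":0,"rz":0,"fingers":4.5}]' 40 | grep -E "ee_pos|force"
python3 st.py
```

```text
ee_pos: [0.584, 0.1858, 0.106]
contact_force: [-0.0, -0.2, 0.7]
t 16.25 ee [0.584  0.1858 0.106 ] yaw 86.58 tilt 0.03 F [-0.  -0.2  0.7] op mm 45.2 q [ 0.12  0.61  1.31 -0.    1.23 -1.4 ]
```

```bash
python3 -m inch '[{"x":0,"y":0.3,"z":0.1,"rx":0,"ry":0,"rz":0,"fingers":4.5},{"x":0,"y":0.3,"z":0,"rx":0,"ry":0,"rz":0,"fingers":4.5},{"x":0,"y":0,"z":0,"rx":0,"ry":0,"rz":0,"fingers":4.5}]' 40 | grep -E "ee_pos|force"
python3 -m inch '[{"x":0,"y":0,"z":0,"rx":0,"ry":0,"rz":0,"fingers":2.9},{"x":0,"y":0,"z":0,"rx":0,"ry":0,"rz":0,"fingers":2.5},{"x":0,"y":0,"z":0,"rx":0,"ry":0,"rz":0,"fingers":2.5},{"x":0,"y":0,"z":0,"rx":0,"ry":0,"rz":0,"fingers":2.5},{"x":0,"y":0,"z":0,"rx":0,"ry":0,"rz":0,"fingers":2.5}]' 40 | grep -E "ee_pos|force"
python3 st.py
```

```text
ee_pos: [0.5828, 0.1859, 0.0996]
contact_force: [0.3, -0.4, 0.5]
ee_pos: [0.5832, 0.186, 0.1003]
contact_force: [0.3, 0.4, -0.5]
t 17.05 ee [0.5832 0.186  0.1003] yaw 86.58 tilt 0.01 F [ 0.3  0.4 -0.5] op mm 30.5 q [ 0.12  0.61  1.32  0.    1.21 -1.4 ]
```

```bash
python3 -m inch '[{"x":0,"y":-1,"z":0,"rx":0,"ry":0,"rz":0,"fingers":2.5},{"x":0,"y":-3,"z":0,"rx":0,"ry":0,"rz":0,"fingers":2.5},{"x":0,"y":-3,"z":0,"rx":0,"ry":0,"rz":0,"fingers":2.5},{"x":0,"y":-1.5,"z":0,"rx":0,"ry":0,"rz":0,"fingers":2.5},{"x":0,"y":0,"z":0,"rx":0,"ry":0,"rz":0,"fingers":2.5}]' 40| grep -E "ee_pos|force"
python3 st.py .4774 .1759 .185 36.1
```

```text
ee_pos: [0.5839, 0.1861, 0.188]
contact_force: [0.6, 0.5, -2.6]
t 17.55 ee [0.5839 0.1861 0.188 ] yaw 86.59 tilt 0.28 F [ 0.6  0.5 -2.6] op mm 30.7 q [ 0.12  0.53  1.2  -0.    1.41 -1.4 ]
tool shift cm [-1.65  0.25 10.57] ry deg 50.49
```

```bash
python3 -m inch '[{"x":-0.5,"y":0,"z":3.5,"rx":0,"ry":0,"rz":0,"fingers":2.5},{"x":-0.5,"y":0,"z":3.5,"rx":0,"ry":0,"rz":0,"fingers":2.5},{"x":-0.6,"y":0,"z":3.55,"rx":0,"ry":0,"rz":0,"fingers":2.5},{"x":0,"y":0,"z":0,"rx":0,"ry":8.4,"rz":0,"fingers":2.5},{"x":0,"y":0,"z":0,"rx":0,"ry":8.4,"rz":0,"fingers":2.5},{"x":0,"y":0,"z":0,"rx":0,"ry":8.4,"rz":0,"fingers":2.5},{"x":0,"y":0,"z":0,"rx":0,"ry":8.4,"rz":0,"fingers":2.5},{"x":0,"y":0,"z":0,"rx":0,"ry":8.4,"rz":0,"fingers":2.5},{"x":0,"y":0,"z":0,"rx":0,"ry":8.4,"rz":0,"fingers":2.5},{"x":0,"y":0,"z":0,"rx":0,"ry":0,"rz":0,"fingers":2.5}]' 40 | grep -E "ee_pos|force"
python3 st.py .4774 .1759 .185 36.1; python3 look.py 11
python3 - <<'E'
from h import *
o=arm.get_obs();p=o["ee_pos"]
z=p[2]-.070
pts=np.array([proj("scene",[.4778+.015*np.cos(a),.1754+.015*np.sin(a),z]) for a in np.linspace(0,6.28,60)]); print(pts.min(0),pts.max(0))
s=arm.get_image("scene")[:,:,::-1]
c=(pts.mean(0)-40).astype(int);print(c)
cv2.imwrite("pics/s11.png",cv2.resize(s[c[1]:c[1]+80,c[0]:c[0]+80],(600,600),interpolation=cv2.INTER_CUBIC))
E
```

```text
ee_pos: [0.4764, 0.1762, 0.1845]
contact_force: [-0.6, 0.2, -1.9]
t 18.55 ee [0.4764 0.1762 0.1845] yaw 36.11 tilt 0.10 F [-0.6  0.2 -1.9] op mm 31.1 q [ 0.12  0.36  1.5  -0.    1.28 -0.51]
tool shift cm [ 0.07 -0.05 -0.08] ry deg 0.01
[383.84359572 254.07740436] [401.50628558 266.58293811]
[352 220]
```

View pics/s11.png

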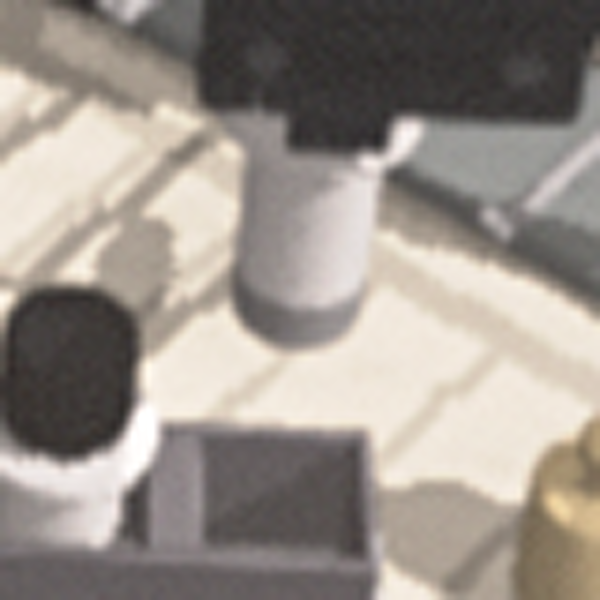

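View pics/W11.png

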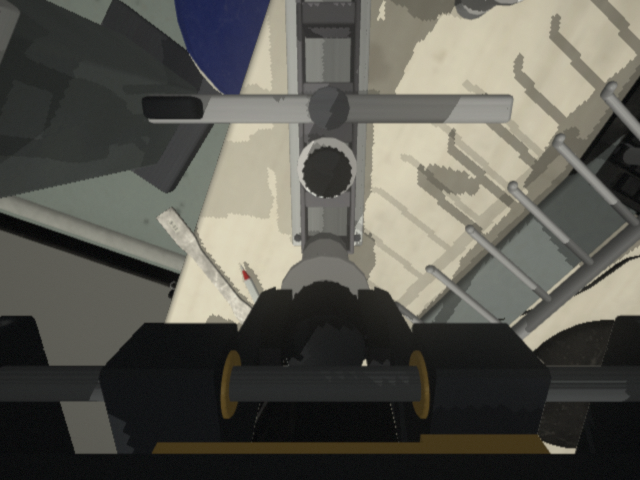

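```bash
python3 -m inch '[{"x":0.07,"y":2,"z":-0.15,"rx":0,"ry":0,"rz":0,"fingers":2.5},{"x":0,"y":2.5,"z":0,"rx":0,"ry":0,"rz":0,"fingers":2.5},{"x":0,"y":1,"z":0,"rx":0,"ry":0,"rz":0,"fingers":2.5},{"x":0,"y":1,"z":0,"rx":0,"ry":0,"rz":0,"fingers":2.5},{"x":0,"y":1,"z":0,"rx":0,"ry":0,"rz":0,"fingers":2.5},{"x":0,"y":0,"z":0,"rx":0,"ry":0,"rz":0,"fingers":2.5}]' 40| grep -E "ee_pos|force"
python3 -m inch '[{"x":0,"y":1,"z":0,"rx":0,"ry":0,"rz":0,"fingers":2.5},{"x":0,"y":1,"z":0,"rx":0,"ry":0,"rz":0,"fingers":2.5},{"x":0,"y":0.7,"z":0,"rx":0,"ry":0,"rz":0,"fingers":2.5},{"x":0,"y":0.2,"z":0,"rx":0,"ry":0,"rz":0,"fingers":2.5},{"x":0,"y":0.2,"z":0,"rx":0,"ry":0,"rz":0,"fingers":2.5},{"x":0,"y":0,"z":0,"rx":0,"ry":0,"rz":0,"fingers":2.5}]' 40| grep -E "ee_pos|force"
python3 -m inch '[{"x":0,"y":0.2,"z":0,"rx":0,"ry":0,"rz":0,"fingers":2.5},{"x":0,"y":0,"z":0,"rx":0,"ry":0,"rz":0,"fingers":2.5}]' 40| grep -E "ee_pos|force"
```

```text
ee_pos: [0.478, 0.1754, 0.1095]
contact_force: [0.4, -0.4, -2.3]
ee_pos: [0.4784, 0.1754, 0.0792]
contact_force: [0.2, 0.4, -2.2]
ee_pos: [0.4784, 0.1754, 0.0772]
contact_force: [-0.6, -0.1, -2.2]
```

```bash
python3 -m inch '[{"x":0,"y":0.2,"z":0,"rx":0,"ry":0,"rz":0,"fingers":2.5},{"x":0,"y":0,"z":0,"rx":0,"ry":0,"rz":0,"fingers":2.5}]' 40| grep -E "ee_pos|force"
python3 -m inch '[{"x":0,"y":0.2,"z":0,"rx":0,"ry":0,"rz":0,"fingers":2.5},{"x":0,"y":0,"z":0,"rx":0,"ry":0,"rz":0,"fingers":2.5}]' 40| grep -E "ee_pos|force"
```

```text
ee_pos: [0.4786, 0.1755, 0.0755]
contact_force: [0.1, -0.4, 0.5]
ee_pos: [0.4786, 0.1755, 0.0735]
contact_force: [0.4, -0.9, 3.2]
```

Seated. Release, rise, close and press.

```bash
python3 -m inch '[{"x":0,"y":0,"z":0,"rx":0,"ry":0,"rz":0,"fingers":4.5},{"x":0,"y":0,"z":0,"rx":0,"ry":0,"rz":0,"fingers":4.5},{"x":0,"y":0,"z":0,"rx":0,"ry":0,"rz":0,"fingers":4.5},{"x":0,"y":-3,"z":0,"rx":0,"ry":0,"rz":0,"fingers":4.5},{"x":0,"y":-3,"z":0,"rx":0,"ry":0,"rz":0,"fingers":0.2},{"x":0,"y":0,"z":0,"rx":0,"ry":0,"rz":0,"fingers":0},{"x":0,"y":0,"z":0,"rx":0,"ry":0,"rz":0,"fingers":0},{"x":0,"y":0,"z":0,"rx":0,"ry":0,"rz":0,"fingers":0},{"x":0,"y":0,"z":0,"rx":0,"ry":0,"rz":0,"fingers":0},{"x":0,"y":0,"z":0,"rx":0,"ry":0,"rz":0,"fingers":0}]' 40| grep -E "ee_pos|force|open"
python3 -m inch '[{"x":0,"y":0.6,"z":0,"rx":0,"ry":0,"rz":0,"fingers":0},{"x":0,"y":0.7,"z":0,"rx":0,"ry":0,"rz":0,"fingers":0},{"x":0,"y":0.4,"z":0,"rx":0,"ry":0,"rz":0,"fingers":0},{"x":0,"y":0.3,"z":0,"rx":0,"ry":0,"rz":0,"fingers":0},{"x":0,"y":0.3,"z":0,"rx":0,"ry":0,"rz":0,"fingers":0},{"x":0,"y":0,"z":0,"rx":0,"ry":0,"rz":0,"fingers":0}]' 40| grep -E "ee_pos|force"
python3 look.py 12
```

```text
ee_pos: [0.4781, 0.1754, 0.1325]
contact_force: [0.4, 0.2, 0.1]
opening: 0.009
ee_pos: [0.4783, 0.1754, 0.11]
contact_force: [0.6, 0.1, 0.7]
```

View pics/L12.png

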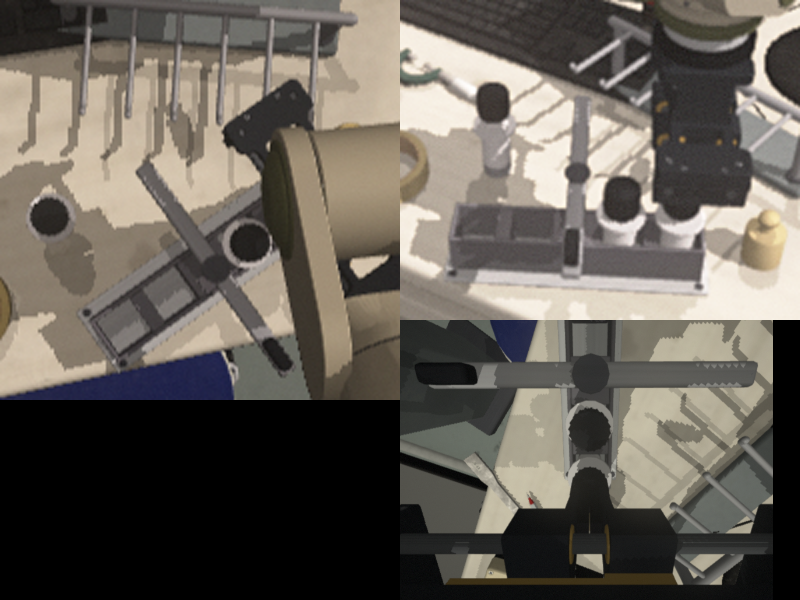

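Both vials stand in pockets 2 and 1 (scene panel ~(622,215) and (680,220)); vial 4 still on the desk. Press the cap.

```bash
python3 -m inch '[{"x":0,"y":0.2,"z":0,"rx":0,"ry":0,"rz":0,"fingers":0},{"x":0,"y":0.2,"z":0,"rx":0,"ry":0,"rz":0,"fingers":0},{"x":0,"y":0.2,"z":0,"rx":0,"ry":0,"rz":0,"fingers":0},{"x":0,"y":0,"z":0,"rx":0,"ry":0,"rz":0,"fingers":0}]' 40| grep -E "ee_pos|force"
python3 -m inch '[{"x":0,"y":0.2,"z":0,"rx":0,"ry":0,"rz":0,"fingers":0},{"x":0,"y":0,"z":0,"rx":0,"ry":0,"rz":0,"fingers":0}]' 40| grep -E "ee_pos|force"
python3 -m inch '[{"x":0,"y":0.15,"z":0,"rx":0,"ry":0,"rz":0,"fingers":0},{"x":0,"y":0,"z":0,"rx":0,"ry":0,"rz":0,"fingers":0}]' 40| grep -E "ee_pos|force"
```

```text
ee_pos: [0.4785, 0.1755, 0.1045]
contact_force: [-0.3, -0.2, 2.8]
ee_pos: [0.479, 0.1755, 0.1034]
contact_force: [-2.1, -0.4, 11.8]
ee_pos: [0.4798, 0.1756, 0.1033]
contact_force: [-3.9, -1.3, 23.9]
```

```bash
python3 -m inch '[{"x":0,"y":-2,"z":0,"rx":0,"ry":0,"rz":0,"fingers":0},{"x":0,"y":-4,"z":0,"rx":0,"ry":0,"rz":0,"fingers":3},{"x":0,"y":-4,"z":0,"rx":0,"ry":0,"rz":0,"fingers":5},{"x":0,"y":-3.5,"z":0,"rx":0,"ry":0,"rz":0,"fingers":5},{"x":0,"y":0,"z":4.5,"rx":0,"ry":0,"rz":0,"fingers":5},{"x":0,"y":0,"z":4.5,"rx":0,"ry":0,"rz":0,"fingers":5},{"x":0,"y":0,"z":0,"rx":0,"ry":0,"rz":0,"fingers":5}]' 40 | grep -E "ee_pos|force"
python3 look.py 13
python3 - <<'E'
from h import *
t=arm.get_image("top")[:,:,::-1];cv2.imwrite("pics/top13.png",t)
x0,y0,x1,y1=270,200,325,290
m=(t[y0:y1,x0:x1].max(2)<60).astype(np.uint8)
n,l,st,c=cv2.connectedComponentsWithStats(m)
for i in range(1,n):
    if st[i,4]>80:
        u=c[i]+[x0,y0];print(u,st[i],onz("top",u,.097))
E
python3 st.py .4655 .394 .23 36.1
```

```text
ee_pos: [0.4224, 0.2508, 0.2359]
contact_force: [0.4, 0.0, 0.6]
[294.24193548 247.93951613] [ 16  39  18  18 248] [0.46563611 0.39415779 0.097     ]
t 24.00 ee [0.4257 0.2475 0.2355] yaw 36.15 tilt 0.02 F [-0.6 -0.1 -0.1] op mm 50.1 q [ 0.29  0.28  1.46 -0.    1.4  -0.35]
tool shift cm [11.85  0.55  9.48] ry deg 0.05
```

View pics/L13.png

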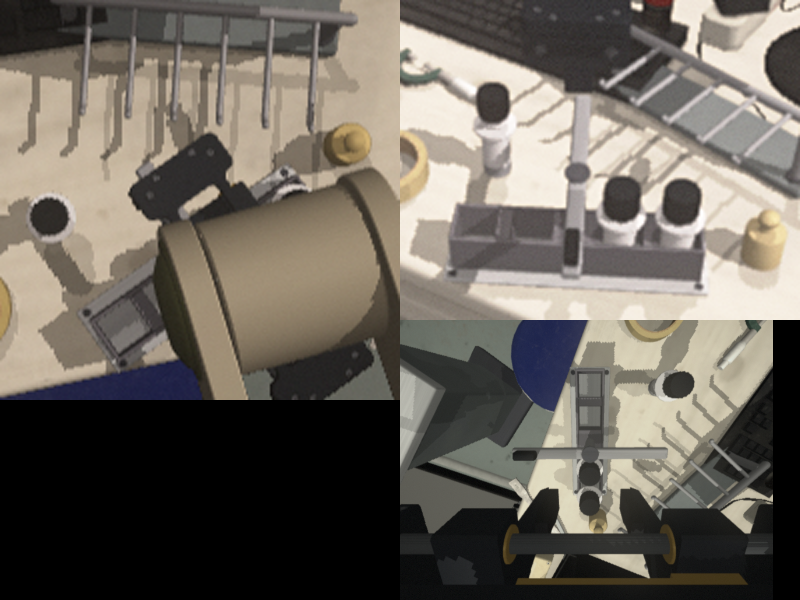

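```bash
python3 -m inch '[{"x":3.95,"y":0,"z":3.15,"rx":0,"ry":0,"rz":0,"fingers":5.5},{"x":3.95,"y":0,"z":3.15,"rx":0,"ry":0,"rz":0,"fingers":5.5},{"x":3.95,"y":0,"z":3.15,"rx":0,"ry":0,"rz":0,"fingers":5.5},{"x":0,"y":3,"z":0,"rx":0,"ry":0,"rz":0,"fingers":5.5},{"x":0,"y":4,"z":0,"rx":0,"ry":0,"rz":0,"fingers":5.5},{"x":0,"y":0,"z":0,"rx":0,"ry":0,"rz":0,"fingers":5.5}]' 40 | grep -E "ee_pos|force"
python3 st.py .4657 .394 .0695 36.1; python3 look.py 14
python3 - <<'E'
from h import *
o=arm.get_obs();print(proj("wrist",[.4657,.394,.097],o))
E
```

```text
ee_pos: [0.4637, 0.3909, 0.1606]
contact_force: [0.1, 0.6, 0.0]
t 24.60 ee [0.4637 0.3909 0.1606] yaw 36.10 tilt 0.59 F [0.1 0.6 0. ] op mm 54.6 q [ 0.51  0.55  1.25 -0.    1.36 -0.12]
tool shift cm [0.43 9.11 0.12] ry deg 0.00
[326.96601743 250.70674323]
```

View pics/W14.png

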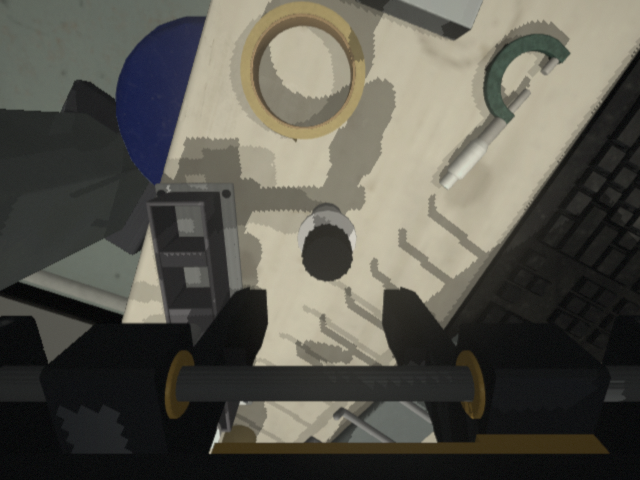

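```bash
python3 -m inch '[{"x":0,"y":3,"z":0,"rx":0,"ry":0,"rz":0,"fingers":5.5},{"x":0,"y":2.5,"z":0,"rx":0,"ry":0,"rz":0,"fingers":5.5},{"x":0,"y":1.5,"z":0,"rx":0,"ry":0,"rz":0,"fingers":5.5},{"x":0,"y":0.8,"z":0,"rx":0,"ry":0,"rz":0,"fingers":5.5},{"x":0,"y":0,"z":0,"rx":0,"ry":0,"rz":0,"fingers":5.5},{"x":0,"y":0,"z":0,"rx":0,"ry":0,"rz":0,"fingers":5.5}]' 40 | grep -E "ee_pos|force"
python3 st.py .4657 .394 .0705 36.1;python3 look.py 15
```

```text
ee_pos: [0.4655, 0.393, 0.0894]
contact_force: [-0.3, 0.5, 0.3]
t 25.35 ee [0.4655 0.393  0.0894] yaw 36.17 tilt 0.15 F [-0.3  0.5  0.3] op mm 54.8 q [ 0.51  0.62  1.34 -0.    1.18 -0.12]
tool shift cm [0.07 1.89 0.07] ry deg 0.07
```

View pics/W15.png

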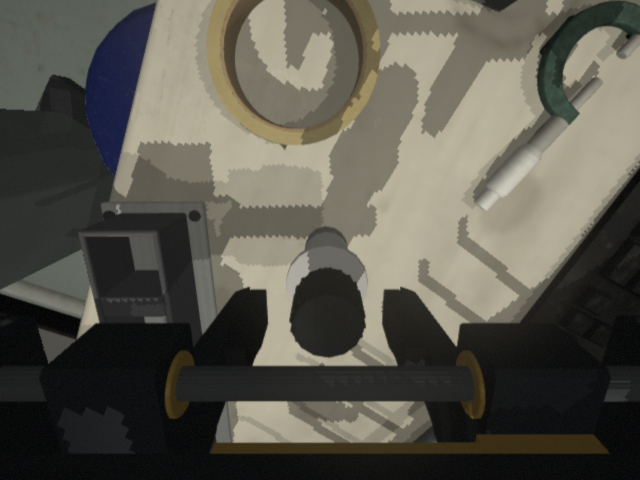

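```bash
python3 -m inch '[{"x":0.07,"y":1,"z":0.05,"rx":0,"ry":0,"rz":0,"fingers":5.5},{"x":0,"y":0.6,"z":0,"rx":0,"ry":0,"rz":0,"fingers":5.5},{"x":0,"y":0.3,"z":0,"rx":0,"ry":0,"rz":0,"fingers":5.5},{"x":0,"y":0,"z":0,"rx":0,"ry":0,"rz":0,"fingers":5},{"x":0,"y":0,"z":0,"rx":0,"ry":0,"rz":0,"fingers":4}]' 40 | grep -E "ee_pos|force"
python3 -m inch '[{"x":0,"y":0,"z":0,"rx":0,"ry":0,"rz":0,"fingers":2.9},{"x":0,"y":0,"z":0,"rx":0,"ry":0,"rz":0,"fingers":2.5},{"x":0,"y":0,"z":0,"rx":0,"ry":0,"rz":0,"fingers":2.5},{"x":0,"y":0,"z":0,"rx":0,"ry":0,"rz":0,"fingers":2.5},{"x":0,"y":0,"z":0,"rx":0,"ry":0,"rz":0,"fingers":2.5}]' 40 | grep -E "ee_pos|force|open"
```

```text
ee_pos: [0.465, 0.3936, 0.0687]
contact_force: [0.4, 0.6, 0.3]
ee_pos: [0.4651, 0.3937, 0.069]
contact_force: [1.0, 0.1, 1.8]
opening: 0.346
```

```bash
python3 -m inch '[{"x":0,"y":-1,"z":0,"rx":0,"ry":0,"rz":0,"fingers":2.5},{"x":0,"y":-3,"z":0,"rx":0,"ry":0,"rz":0,"fingers":2.5},{"x":0,"y":-2.5,"z":0,"rx":0,"ry":0,"rz":0,"fingers":2.5},{"x":0,"y":-1,"z":0,"rx":0,"ry":0,"rz":0,"fingers":2.5},{"x":0,"y":0,"z":0,"rx":0,"ry":0,"rz":0,"fingers":2.5}]' 40| grep -E "ee_pos|force|open"
python3 st.py .3682 .3256 .145 36.1
```

```text
ee_pos: [0.4651, 0.3938, 0.1449]
contact_force: [1.2, 0.1, -3.7]
opening: 0.344
t 27.00 ee [0.4651 0.3938 0.1449] yaw 36.19 tilt 0.11 F [ 1.2  0.1 -3.7] op mm 30.3 q [ 0.51  0.56  1.27 -0.    1.31 -0.12]
tool shift cm [-11.85  -0.04   0.22] ry deg 0.09
```

```bash
python3 -m inch '[{"x":-3,"y":0,"z":0.07,"rx":0,"ry":0,"rz":0,"fingers":2.5},{"x":-3.5,"y":0,"z":0.07,"rx":0,"ry":0,"rz":0,"fingers":2.5},{"x":-3.35,"y":0,"z":0.08,"rx":0,"ry":0,"rz":0,"fingers":2.5},{"x":-2,"y":0,"z":0,"rx":0,"ry":0,"rz":0,"fingers":2.5},{"x":0,"y":0,"z":0,"rx":0,"ry":0,"rz":0,"fingers":2.5},{"x":0,"y":0,"z":0,"rx":0,"ry":0,"rz":0,"fingers":2.5}]' 40| grep -E "ee_pos|force|open"
python3 st.py .3682 .3256 .145 36.1; python3 look.py 16
python3 - <<'E'
from h import *
o=arm.get_obs();p=o["ee_pos"]
z=p[2]-.070
pts=np.array([proj("scene",[.3682+.015*np.cos(a),.3256+.015*np.sin(a),z]) for a in np.linspace(0,6.28,60)]); print(pts.min(0),pts.max(0))
s=arm.get_image("scene")[:,:,::-1]
c=(pts.mean(0)-40).astype(int);print(c)
cv2.imwrite("pics/s16.png",cv2.resize(s[c[1]:c[1]+80,c[0]:c[0]+80],(600,600),interpolation=cv2.INTER_CUBIC))
E
```

```text
ee_pos: [0.3681, 0.3255, 0.1432]
contact_force: [-0.8, 0.0, -3.4]
opening: 0.347
t 27.60 ee [0.3681 0.3255 0.1432] yaw 36.17 tilt 0.04 F [-0.8  0.  -3.4] op mm 30.6 q [ 0.48  0.38  1.61  0.    1.16 -0.15]
tool shift cm [ 0.02 -0.18  0.  ] ry deg 0.07
[278.59587112 265.28883737] [295.16952031 277.44024737]
[246 231]
```

View pics/s16.png

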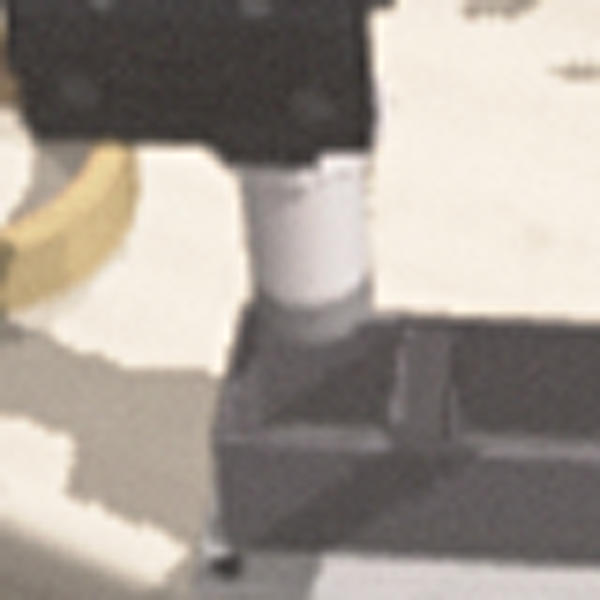

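View pics/W16.png

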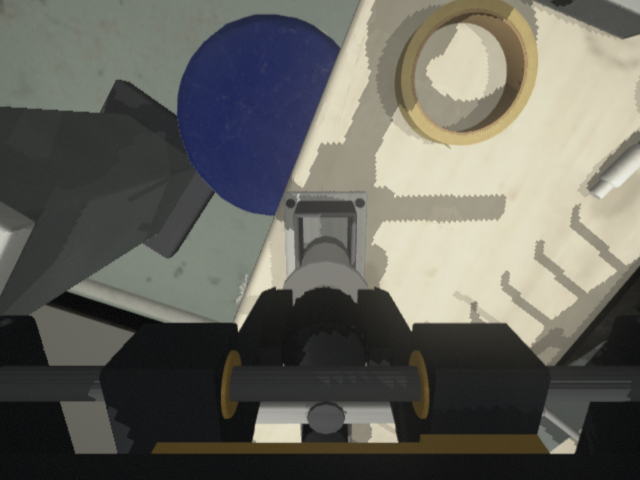

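```bash
python3 -m inch '[{"x":0,"y":1,"z":0.1,"rx":0,"ry":0,"rz":0,"fingers":2.5},{"x":0,"y":1,"z":0,"rx":0,"ry":0,"rz":0,"fingers":2.5},{"x":0,"y":1,"z":0,"rx":0,"ry":0,"rz":0,"fingers":2.5},{"x":0,"y":0.8,"z":0,"rx":0,"ry":0,"rz":0,"fingers":2.5},{"x":0,"y":0,"z":0,"rx":0,"ry":0,"rz":0,"fingers":2.5}]' 40| grep -E "ee_pos|force"
python3 -m inch '[{"x":0,"y":1,"z":0,"rx":0,"ry":0,"rz":0,"fingers":2.5},{"x":0,"y":0.8,"z":0,"rx":0,"ry":0,"rz":0,"fingers":2.5},{"x":0,"y":0.5,"z":0,"rx":0,"ry":0,"rz":0,"fingers":2.5},{"x":0,"y":0.2,"z":0,"rx":0,"ry":0,"rz":0,"fingers":2.5},{"x":0,"y":0,"z":0,"rx":0,"ry":0,"rz":0,"fingers":2.5}]' 40| grep -E "ee_pos|force"
python3 -m inch '[{"x":0,"y":0.2,"z":0,"rx":0,"ry":0,"rz":0,"fingers":2.5},{"x":0,"y":0,"z":0,"rx":0,"ry":0,"rz":0,"fingers":2.5}]' 40| grep -E "ee_pos|force"
```

```text
ee_pos: [0.3669, 0.3259, 0.1044]
contact_force: [0.4, -0.1, -2.1]
ee_pos: [0.3673, 0.3262, 0.0805]
contact_force: [0.7, -0.1, -2.5]
ee_pos: [0.3674, 0.3262, 0.0788]
contact_force: [0.3, 0.3, -3.0]
```

```bash
python3 -m inch '[{"x":0,"y":0.2,"z":0,"rx":0,"ry":0,"rz":0,"fingers":2.5},{"x":0,"y":0.15,"z":0,"rx":0,"ry":0,"rz":0,"fingers":2.5},{"x":0,"y":0,"z":0,"rx":0,"ry":0,"rz":0,"fingers":2.5}]' 40| grep -E "ee_pos|force"
python3 -m inch '[{"x":0,"y":0.15,"z":0,"rx":0,"ry":0,"rz":0,"fingers":2.5},{"x":0,"y":0,"z":0,"rx":0,"ry":0,"rz":0,"fingers":2.5}]' 40| grep -E "ee_pos|force"
```

```text
ee_pos: [0.3673, 0.3262, 0.0751]
contact_force: [0.5, -0.7, -1.7]
ee_pos: [0.3676, 0.3264, 0.0741]
contact_force: [-1.0, -0.1, 2.5]
```

Contact with the floor. Release, rise, press.

```bash
python3 -m inch '[{"x":0,"y":0,"z":0,"rx":0,"ry":0,"rz":0,"fingers":4.5},{"x":0,"y":0,"z":0,"rx":0,"ry":0,"rz":0,"fingers":4.5},{"x":0,"y":0,"z":0,"rx":0,"ry":0,"rz":0,"fingers":4.5},{"x":0,"y":-3,"z":0,"rx":0,"ry":0,"rz":0,"fingers":4.5},{"x":0,"y":-3,"z":0,"rx":0,"ry":0,"rz":0,"fingers":0.2},{"x":0,"y":0,"z":0,"rx":0,"ry":0,"rz":0,"fingers":0},{"x":0,"y":0,"z":0,"rx":0,"ry":0,"rz":0,"fingers":0},{"x":0,"y":0,"z":0,"rx":0,"ry":0,"rz":0,"fingers":0},{"x":0,"y":0,"z":0,"rx":0,"ry":0,"rz":0,"fingers":0},{"x":0,"y":0,"z":0,"rx":0,"ry":0,"rz":0,"fingers":0}]' 40| grep -E "ee_pos|force|open"
python3 look.py 17
python3 -m inch '[{"x":0,"y":0.6,"z":0,"rx":0,"ry":0,"rz":0,"fingers":0},{"x":0,"y":0.5,"z":0,"rx":0,"ry":0,"rz":0,"fingers":0},{"x":0,"y":0.4,"z":0,"rx":0,"ry":0,"rz":0,"fingers":0},{"x":0,"y":0.3,"z":0,"rx":0,"ry":0,"rz":0,"fingers":0},{"x":0,"y":0,"z":0,"rx":0,"ry":0,"rz":0,"fingers":0}]' 40| grep -E "ee_pos|force"
```

```text
ee_pos: [0.3671, 0.3261, 0.133]
contact_force: [-0.1, 0.5, 0.1]
opening: 0.005
ee_pos: [0.3672, 0.3261, 0.1153]
contact_force: [0.5, -0.5, -0.4]
```

View pics/L17.png

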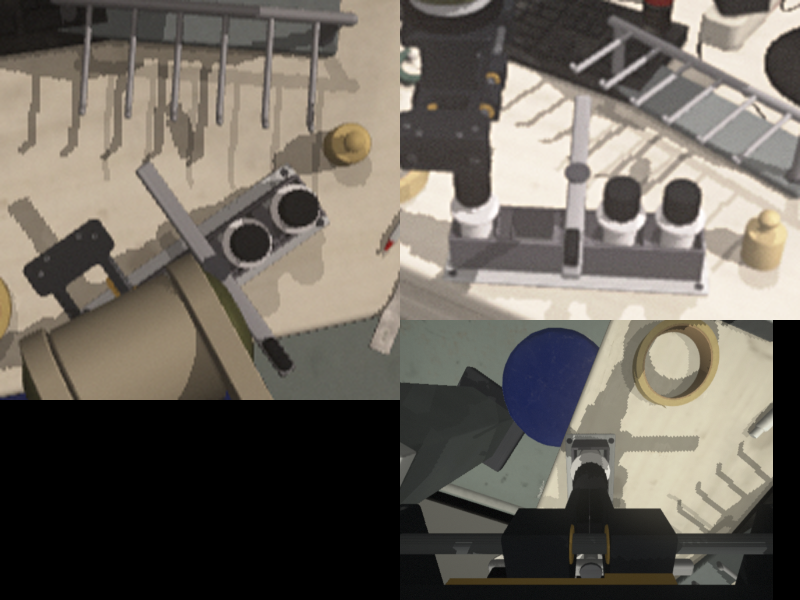

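```bash
python3 -m inch '[{"x":0,"y":0.2,"z":0,"rx":0,"ry":0,"rz":0,"fingers":0},{"x":0,"y":0.2,"z":0,"rx":0,"ry":0,"rz":0,"fingers":0},{"x":0,"y":0.2,"z":0,"rx":0,"ry":0,"rz":0,"fingers":0},{"x":0,"y":0,"z":0,"rx":0,"ry":0,"rz":0,"fingers":0}]' 40| grep -E "ee_pos|force"
python3 -m inch '[{"x":0,"y":0.2,"z":0,"rx":0,"ry":0,"rz":0,"fingers":0},{"x":0,"y":0.2,"z":0,"rx":0,"ry":0,"rz":0,"fingers":0},{"x":0,"y":0,"z":0,"rx":0,"ry":0,"rz":0,"fingers":0}]' 40| grep -E "ee_pos|force"
python3 -m inch '[{"x":0,"y":0.2,"z":0,"rx":0,"ry":0,"rz":0,"fingers":0},{"x":0,"y":0,"z":0,"rx":0,"ry":0,"rz":0,"fingers":0}]' 40| grep -E "ee_pos|force"
```

```text
ee_pos: [0.3675, 0.3263, 0.1099]
contact_force: [-0.2, 0.3, 2.5]
ee_pos: [0.3675, 0.3263, 0.1059]
contact_force: [-0.4, 0.4, 2.4]
ee_pos: [0.3675, 0.3263, 0.1038]
contact_force: [-0.4, 0.7, 4.5]
```

```bash
python3 -m inch '[{"x":0,"y":0.2,"z":0,"rx":0,"ry":0,"rz":0,"fingers":0},{"x":0,"y":0,"z":0,"rx":0,"ry":0,"rz":0,"fingers":0}]' 40| grep -E "ee_pos|force"
python3 -m inch '[{"x":0,"y":0.15,"z":0,"rx":0,"ry":0,"rz":0,"fingers":0},{"x":0,"y":0,"z":0,"rx":0,"ry":0,"rz":0,"fingers":0}]' 40| grep -E "ee_pos|force"
```

```text
ee_pos: [0.3682, 0.3267, 0.1033]
contact_force: [-2.5, -0.9, 18.1]
ee_pos: [0.3688, 0.3271, 0.1032]
contact_force: [-4.4, -1.8, 30.7]
```

```bash
python3 -m inch '[{"x":0,"y":-2,"z":0,"rx":0,"ry":0,"rz":0,"fingers":0},{"x":0,"y":-4,"z":0,"rx":0,"ry":0,"rz":0,"fingers":3},{"x":0,"y":-4,"z":0,"rx":0,"ry":0,"rz":0,"fingers":3},{"x":0,"y":-2,"z":0,"rx":0,"ry":0,"rz":0,"fingers":3},{"x":0,"y":0,"z":0,"rx":0,"ry":-8.2,"rz":0,"fingers":3},{"x":0,"y":0,"z":0,"rx":0,"ry":-8.2,"rz":0,"fingers":3},{"x":0,"y":0,"z":0,"rx":0,"ry":-8.2,"rz":0,"fingers":3},{"x":0,"y":0,"z":0,"rx":0,"ry":-8.2,"rz":0,"fingers":3},{"x":0,"y":0,"z":0,"rx":0,"ry":-8.2,"rz":0,"fingers":3},{"x":0,"y":0,"z":0,"rx":0,"ry":-8.2,"rz":0,"fingers":3}]' 40| grep -E "ee_pos|force"
python3 -m inch '[{"x":0,"y":0,"z":0,"rx":0,"ry":-8.2,"rz":0,"fingers":3},{"x":0,"y":0,"z":0,"rx":0,"ry":-8.2,"rz":0,"fingers":3},{"x":0,"y":0,"z":0,"rx":0,"ry":-8.2,"rz":0,"fingers":3},{"x":0,"y":0,"z":0,"rx":0,"ry":-8.2,"rz":0,"fingers":3},{"x":0,"y":0,"z":0,"rx":0,"ry":-8,"rz":0,"fingers":3},{"x":0,"y":0,"z":0,"rx":0,"ry":0,"rz":0,"fingers":3}]' 40| grep -E "ee_pos|force"
python3 st.py .3522 .1983 .22 126.5
```

```text
ee_pos: [0.3672, 0.3262, 0.2198]
contact_force: [0.8, 0.6, -0.9]
ee_pos: [0.3673, 0.3262, 0.2199]
contact_force: [0.3, -1.0, -0.6]
t 34.05 ee [0.3673 0.3262 0.2199] yaw 126.25 tilt 0.04 F [ 0.3 -1.  -0.6] op mm 29.8 q [ 0.48  0.29  1.49  0.    1.36 -1.72]
tool shift cm [-9.42 -0.01  8.78] ry deg -0.25
```

```bash
python3 -m inch '[{"x":-3.1,"y":0,"z":2.9,"rx":0,"ry":0,"rz":0,"fingers":3},{"x":-3.1,"y":0,"z":2.9,"rx":0,"ry":0,"rz":0,"fingers":3},{"x":-3.2,"y":0,"z":2.98,"rx":0,"ry":-0.25,"rz":0,"fingers":3},{"x":0,"y":3,"z":0,"rx":0,"ry":0,"rz":0,"fingers":3},{"x":0,"y":2.5,"z":0,"rx":0,"ry":0,"rz":0,"fingers":3},{"x":0,"y":0,"z":0,"rx":0,"ry":0,"rz":0,"fingers":3},{"x":0,"y":0,"z":0,"rx":0,"ry":0,"rz":0,"fingers":3}]' 40| grep -E "ee_pos|force"
python3 st.py .3522 .1983 .120 126.1; python3 look.py 18
```

```text
ee_pos: [0.3522, 0.1986, 0.1657]
contact_force: [0.3, -0.3, 0.4]
t 34.75 ee [0.3522 0.1986 0.1657] yaw 126.32 tilt 0.02 F [ 0.3 -0.3  0.4] op mm 30.4 q [ 0.22  0.21  1.79 -0.    1.14 -1.99]
tool shift cm [-0.03  4.57  0.02] ry deg 0.22
```

View pics/W18.png

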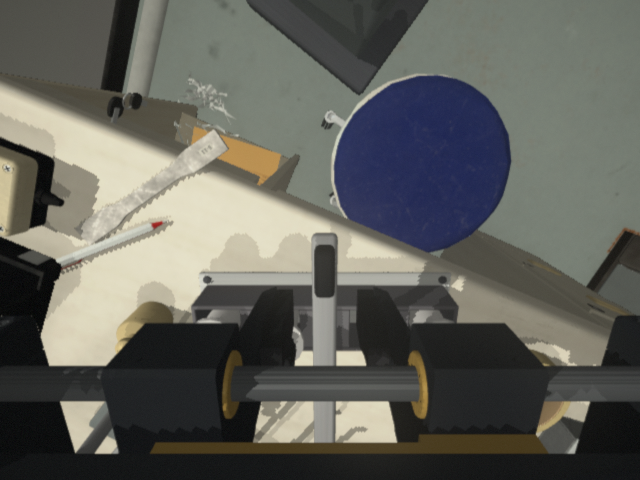

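View pics/L18.png

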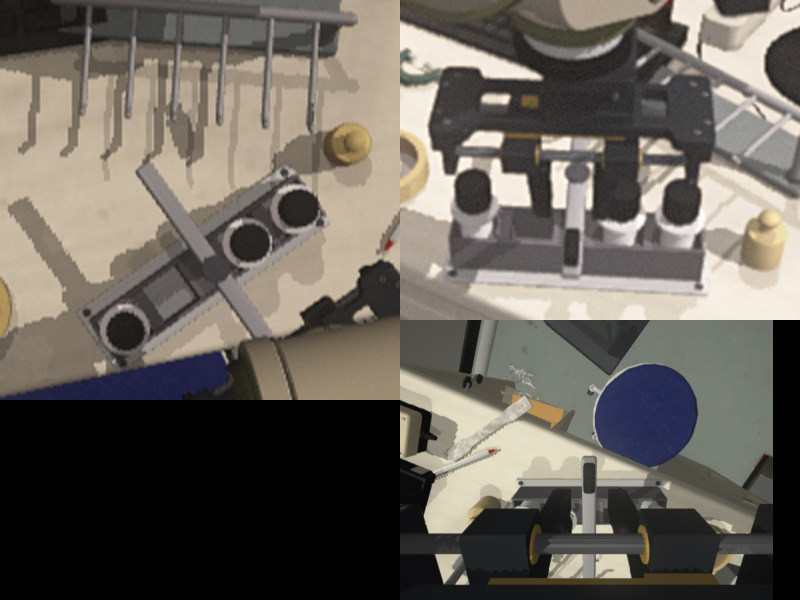

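```bash
python3 -m inch '[{"x":0,"y":2,"z":0,"rx":0,"ry":0,"rz":0,"fingers":3},{"x":0,"y":1.5,"z":0,"rx":0,"ry":0,"rz":0,"fingers":3},{"x":0,"y":1,"z":0,"rx":0,"ry":0.2,"rz":0,"fingers":3},{"x":0,"y":0,"z":0,"rx":0,"ry":0,"rz":0,"fingers":1.6},{"x":0,"y":0,"z":0,"rx":0,"ry":0,"rz":0,"fingers":1.6},{"x":0,"y":0,"z":0,"rx":0,"ry":0,"rz":0,"fingers":1.6}]' 20| grep -E "ee_pos|force"
python3 fin.py
```

```text
ee_pos: [0.3524, 0.1987, 0.121]
contact_force: [-0.5, 0.6, -0.2]
t 35.50 ee [0.3524 0.1987 0.121 ] yaw 126.24 tilt 0.09 F [-0.5  0.6 -0.2] op mm 16.2 q [ 0.22  0.28  1.86 -0.    1.   -1.98]
r 0.0875 theta(from carrier y) 90.2 toolyaw-36.1 90.1
```

```bash
python3 -m inch '[{"x":1.16,"y":0.1,"z":-0.06,"rx":0,"ry":7.5,"rz":0,"fingers":1.6},{"x":1.16,"y":0,"z":-0.08,"rx":0,"ry":7.5,"rz":0,"fingers":1.6},{"x":1.16,"y":0,"z":-0.08,"rx":0,"ry":7.5,"rz":0,"fingers":1.6},{"x":1.16,"y":0,"z":-0.08,"rx":0,"ry":7.5,"rz":0,"fingers":1.6},{"x":1.16,"y":0,"z":-0.08,"rx":0,"ry":7.5,"rz":0,"fingers":1.6}]' 20| grep -E "ee_pos|force"
python3 fin.py
python3 -m inch '[{"x":1.16,"y":0,"z":-0.08,"rx":0,"ry":7.5,"rz":0,"fingers":1.6},{"x":1.16,"y":0,"z":-0.08,"rx":0,"ry":7.5,"rz":0,"fingers":1.6},{"x":1.16,"y":0,"z":-0.08,"rx":0,"ry":7.5,"rz":0,"fingers":1.6},{"x":1.16,"y":0,"z":-0.08,"rx":0,"ry":7.5,"rz":0,"fingers":1.6},{"x":1.16,"y":0,"z":-0.08,"rx":0,"ry":7.5,"rz":0,"fingers":1.6}]' 20| grep -E "ee_pos|force"
python3 fin.py
```

```text
ee_pos: [0.335, 0.2534, 0.12]
contact_force: [1.5, -1.6, 0.4]
t 36.00 ee [0.335  0.2534 0.12  ] yaw 88.44 tilt 0.07 F [ 1.5 -1.6  0.4] op mm 16.0 q [ 0.36  0.3   1.83 -0.    1.01 -1.18]
r 0.0881 theta(from carrier y) 52.0 toolyaw-36.1 52.3
ee_pos: [0.3545, 0.307, 0.1198]
contact_force: [1.2, -1.3, 0.4]
t 36.50 ee [0.3545 0.307  0.1198] yaw 50.95 tilt 0.01 F [ 1.2 -1.3  0.4] op mm 16.0 q [ 0.46  0.38  1.7  -0.    1.07 -0.43]
r 0.0888 theta(from carrier y) 14.4 toolyaw-36.1 14.8
```

```bash
python3 -m inch '[{"x":1.16,"y":0,"z":-0.08,"rx":0,"ry":7.5,"rz":0,"fingers":1.6},{"x":0.9,"y":0,"z":-0.06,"rx":0,"ry":6,"rz":0,"fingers":1.6},{"x":0.15,"y":0,"z":0,"rx":0,"ry":1,"rz":0,"fingers":1.6},{"x":0,"y":0,"z":0,"rx":0,"ry":0,"rz":0,"fingers":1.6}]' 20| grep -E "ee_pos|force"
python3 fin.py
python3 -m inch '[{"x":0.15,"y":0,"z":0,"rx":0,"ry":0,"rz":0,"fingers":1.6},{"x":0,"y":0,"z":0,"rx":0,"ry":0,"rz":0,"fingers":1.6}]' 20| grep -E "ee_pos|force"
python3 fin.py
```

```text
ee_pos: [0.3707, 0.3219, 0.1196]
contact_force: [1.0, 0.1, -1.2]
t 36.90 ee [0.3707 0.3219 0.1196] yaw 36.86 tilt 0.04 F [ 1.   0.1 -1.2] op mm 15.7 q [ 0.47  0.41  1.64 -0.    1.09 -0.17]
r 0.0885 theta(from carrier y) 0.1 toolyaw-36.1 0.8
ee_pos: [0.3716, 0.3226, 0.1194]
contact_force: [-0.5, -0.4, 1.4]
t 37.10 ee [0.3716 0.3226 0.1194] yaw 36.80 tilt 0.00 F [-0.5 -0.4  1.4] op mm 16.1 q [ 0.47  0.41  1.64  0.    1.09 -0.17]
r 0.0885 theta(from carrier y) -0.6 toolyaw-36.1 0.7
```

```bash
python3 -m inch '[{"x":0.1,"y":0,"z":0,"rx":0,"ry":0.5,"rz":0,"fingers":1.6},{"x":0,"y":0,"z":0,"rx":0,"ry":0,"rz":0,"fingers":1.6}]' 20| grep -E "ee_pos|force"
python3 -m inch '[{"x":0.1,"y":0,"z":0,"rx":0,"ry":0,"rz":0,"fingers":1.6},{"x":0,"y":0,"z":0,"rx":0,"ry":0,"rz":0,"fingers":1.6}]' 20| grep -E "ee_pos|force"
python3 fin.py
```

```text
ee_pos: [0.3726, 0.3233, 0.1193]
contact_force: [0.1, -0.6, 1.8]
ee_pos: [0.3731, 0.3238, 0.1192]
contact_force: [-3.0, -1.8, 2.2]
t 37.50 ee [0.3731 0.3238 0.1192] yaw 36.25 tilt 0.06 F [-3.  -1.8  2.2] op mm 15.9 q [ 0.47  0.41  1.63 -0.    1.09 -0.16]
r 0.0886 theta(from carrier y) -1.8 toolyaw-36.1 0.1
```

```bash
python3 -m inch '[{"x":0.1,"y":0,"z":0,"rx":0,"ry":0,"rz":0,"fingers":1.6},{"x":0,"y":0,"z":0,"rx":0,"ry":0,"rz":0,"fingers":1.6}]' 20| grep -E "ee_pos|force"
python3 fin.py
```

```text
ee_pos: [0.3732, 0.3238, 0.1191]
contact_force: [-5.9, -5.6, 5.8]
t 37.70 ee [0.3732 0.3238 0.1191] yaw 36.26 tilt 0.19 F [-5.9 -5.6  5.8] op mm 15.9 q [ 0.47  0.41  1.63 -0.    1.1  -0.16]
r 0.0887 theta(from carrier y) -1.9 toolyaw-36.1 0.2
```

Stop reached (8 N, no further motion). Back off, lift, withdraw and check.

```bash
python3 -m inch '[{"x":-0.3,"y":0,"z":0,"rx":0,"ry":0,"rz":0,"fingers":2.2},{"x":0,"y":0,"z":0,"rx":0,"ry":0,"rz":0,"fingers":3},{"x":0,"y":0,"z":0,"rx":0,"ry":0,"rz":0,"fingers":3},{"x":0,"y":-3,"z":0,"rx":0,"ry":0,"rz":0,"fingers":3},{"x":0,"y":-4,"z":0,"rx":0,"ry":0,"rz":0,"fingers":3},{"x":0,"y":-4,"z":0,"rx":0,"ry":0,"rz":0,"fingers":3},{"x":0,"y":0,"z":4,"rx":0,"ry":0,"rz":0,"fingers":3},{"x":0,"y":0,"z":4,"rx":0,"ry":0,"rz":0,"fingers":3},{"x":0,"y":0,"z":4,"rx":0,"ry":0,"rz":0,"fingers":3},{"x":0,"y":0,"z":4,"rx":0,"ry":0,"rz":0,"fingers":3}]' 20| grep -E "ee_pos|force"
python3 st.py; python3 look.py 20
python3 - <<'E'
from h import *
s=arm.get_image("scene")[:,:,::-1];t=arm.get_image("top")[:,:,::-1]
o=np.zeros((600,800,3),np.uint8)
o[:,:400]=cv2.resize(t[200:335,295:450],(400,600))[:]
o[:400,400:]=cv2.resize(s[225:325,265:415],(400,400))
cv2.imwrite("pics/F20.png",o)
cv2.imwrite("pics/T20.png",t)
E
```

```text
ee_pos: [0.2764, 0.4532, 0.2294]
contact_force: [-0.5, -0.5, -0.7]
t 38.70 ee [0.2764 0.4532 0.2294] yaw 36.22 tilt 0.05 F [-0.5 -0.5 -0.7] op mm 30.0 q [0.8  0.35 1.37 0.   1.42 0.17]
```

View pics/L20.png

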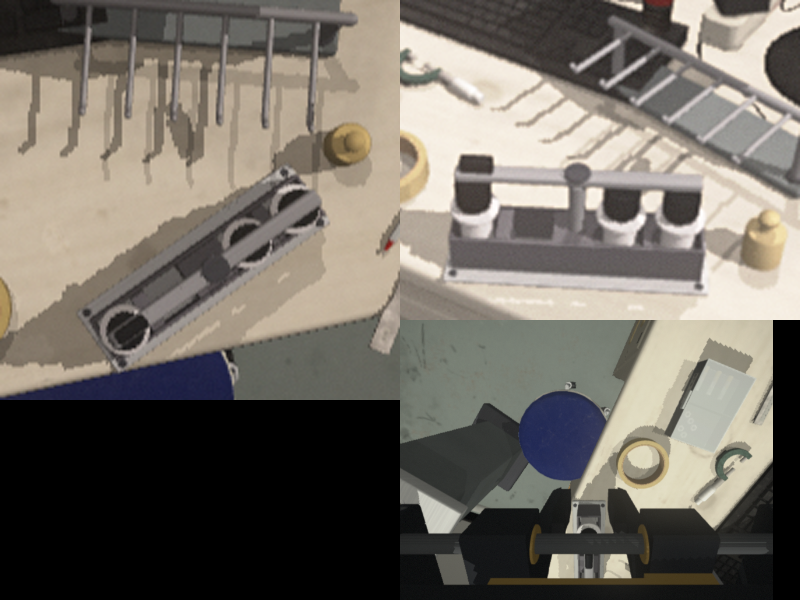

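View pics/F20.png

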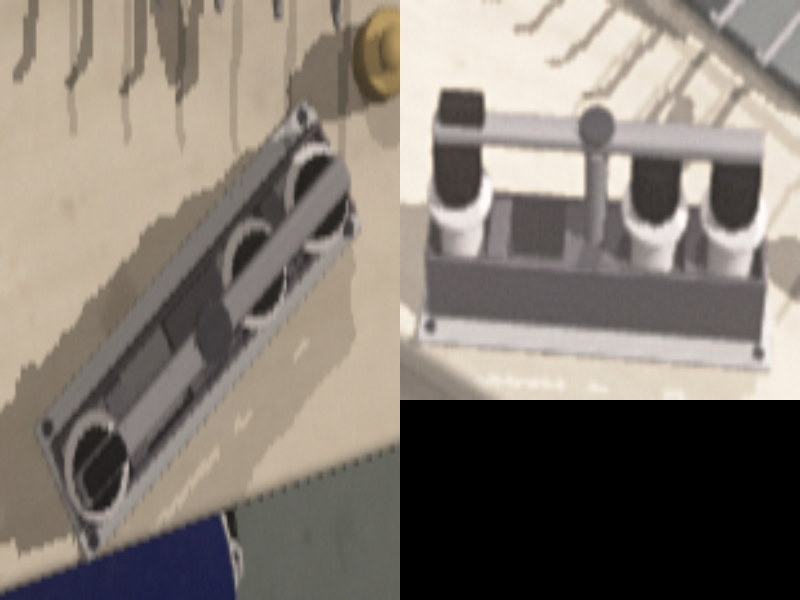

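View pics/T20.png

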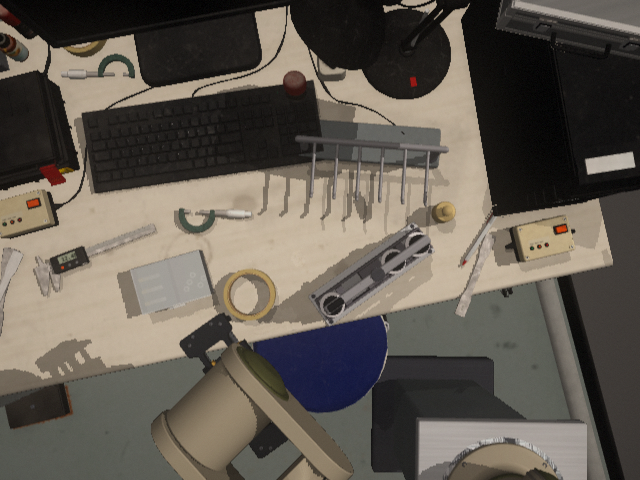

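Run:
```python
from h import *
e=onz("top",(295+340*155/400,200+178*135/600),.116);print(e)
d=e[:2]-[.423,.2505];print(np.degrees(np.arctan2(d[0],-d[1])))
print(arm.hand_in())
```

```text
[0.48272792 0.16863153 0.116     ]
36.11297374993148
the job is handed in; nothing more can be done
None
```

The job is handed in at about 39 s of the 210 s allowed. Three vials were present: two on the stand and vial_4 on the desk.

- **Turnbutton open:** I swung it crosswise until it met its stop.
- **Loading:** The two stand vials went into pockets 2 and 1, and vial_4 into pocket 4. Pocket 3 stays empty.
- **Caps:** I pressed each cap with shut fingers until it stopped moving. The tops came to rest at 103.2–103.3 mm under 24–31 N, against 103 mm expected when fully home.
- **Turnbutton closed:** I swung it back until it met its stop. The bar passed over the caps without catching, and the push showed no sign of a cap in the way.

**Last checks:**
- The final pictures show the three vials upright in their pockets with the bar lying over the caps.
- The bar measured 36.1°, against 36.1° for the carrier.
- The weight, tape roll and micrometer look unmoved, and the gripper is clear of everything.

**What disagreed:**
- The wrist camera put the carrier about 7 mm along its row from where the other two cameras put it. I used the top and scene views for positions, and every placement then fitted.
- The first grip on the pocket 1 vial was about 7 mm too high, so I let go and took it again lower before lifting.
- I noticed no knock to vial_4 and no slip of the grip.

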